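# Kit the parts of a stripped desktop drive

### The arm

A 6-joint arm with a two-finger parallel gripper is mounted at the origin on the work surface. World frame = base frame: x ahead of the robot, y to its left, z up, the work surface at z = 0. Lengths are in m, angles in degrees, forces in N, time in s.
With the tool pointing down it reaches from about 0.275 to 0.725 m from the base axis. Payload 15.9 kg.
Tool frame: the origin (TCP) lies between the finger pads; the fingertips stand 17 mm ahead of it and the grasp point (between the pads) lies 2 mm behind it; x points along the fingers, y is the direction in which the jaws open and shut, and the axes are right-handed (so a half turn about x gives the same grasp; the last joint's range is limited). The gripper opens to 85 mm and grips with 20 to 120 N. Pads are 22 mm wide; open, the fingers measure 114 mm over their backs; the gripper's body (76 mm by 85 mm) begins 54 mm behind the grasp point. The pads swing forward as they close: fully open they stand 13 mm farther back than shut.
Start: joints at [74.485, 12.198, -1.971, 75.831, 0, 90], TCP at [0.134, 0.482, 0.248] pointing down, gripper open.
Joint ranges: [-170.91, 170.91], [-42.67, 98.43], [-65.05, 77.54], [-120.47, 116.71], [-90, 82.35], [-180, 180]. Speed limits (degrees/s): [108.29, 108.29, 136.94, 147.25, 180, 180].

### API

Orientations are given as [roll, pitch, yaw] about the fixed x, y, z axes, in that order (R = Rz(yaw) Ry(pitch) Rx(roll)).
In Python, from rig import manip gives the robot as it stands.
- The arm moves only by the tool play_rows, never from a script. Its argument "series" is text: rows parted by semicolons, each of 7 numbers parted by spaces: the shift along the tool's x, y, z in cm, then the turn, a rotation vector about the tool's x, y, z in degrees, then the finger opening in cm, from 0 to 8.54. In form: dx dy dz ax ay az claw; .... A call has 1 to 5 rows; each row is the pose to reach, as a shift and turn from the pose commanded when the call began, along the tool's axes at that moment; what a row does not reach only later rows make up. A row lasts 1/8 s, in which the tool goes at most 62.5 mm and 10.7 degrees, less where a joint would pass 70% of its speed; a pose out of reach is approached as far as the arm can. A call with a gripper value outside its range is refused whole. The fingers move at their own pace and stop on an object; "squeeze" is the grip in N (left out, the last holds). Time passes only in rows, so rows that repeat a pose let the fingers close. It gives the time, the measured TCP pose, the force and the opening at its end, in the units of the state.
- manip.get_state(): the state, without advancing time (a new reading comes with each control period).
- manip.grab_frame(name): name is "scene" or "top" or "wrist"; returns a dict with "frame" (480x640x3 uint8, blue, green, red), "fx", "fy", "cx", "cy" (pixels), "dist" ([k1, k2, p1, p2, k3] as OpenCV has them; the pictures are not rectified), "R" (3x3) and "t" (3): a world point X has camera coordinates R X + t. Camera axes: x right, y down, z forward; pixel columns grow to the right and rows downward; lengths in m; the calibration is good to about 2 mm. A picture is of the moment at which its call begins. There is no depth.
- manip.hand_in(): hands the job in, once; it reports no verdict.
The state is a dict: "time": time; "joints": joint angles; "qd": joint speeds; "tau": joint torques, N m; "eef_pos": TCP position; "tool_rot": TCP orientation; "wrist_force": force on the tool from outside, world axes, zero at the start; "wrist_torque": the same for the moment, N m; "gripper_width": opening from 0.0 (shut) to 1.0 (fully open).
Only numpy, scipy, OpenCV 4.12 (cv2) and the standard library are available. Lean on these libraries where they do the work, as an engineer would, in place of code of your own. Each camera call takes 0.05 s, during which the arm holds its last target.

### The job

Pack the four parts of the stripped desktop hard drive from the blue mat into the kitting tray, each in the pocket moulded for it: the silver spindle motor in the round pocket, the head stack in the long stepped pocket with its arms in the narrow end, the silver magnet in the large rectangular pocket and the white parking ramp in the small one. Set each one down gently, flat on the pocket's floor and about in its middle, without dropping it, and let go. Leave the laptop drive's parts, the small copper-and-black motor and the small black magnet, where they lie.

Things in the scene. Friction and masses are not known exactly. Their poses are not given: they have to be found in the camera images.
- motor: Spindle motor of the desktop drive: bright silver, round. Flange 44 mm across, 4 mm thick; dark stator 36 mm across up to 9 mm; silver hub 28 mm across from 9 to 25 mm height: grip it there. Origin: centre of the underside, z up, any yaw. 90 g. Upright on the 2 mm thick blue mat.
- magnet: Voice-coil magnet of the desktop drive: bright silver kidney shape, 58 mm long (x), 34 mm wide (y; the sides are flat and parallel over the middle 34 mm: grip there), 14 mm high. Origin: centre of the underside; its x is within 35 degrees of the robot's x. 120 g. Flat on the blue mat.
- heads: Head stack of the desktop drive: silver pivot block 30 (x) x 24 (y) x 18 mm high; thin stacked arms with brass tips reach to x = +45, at most 13 wide; fan-shaped copper coil reaches to x = -45, 44 wide, 12 high. Grip the block across y. Origin: block's underside, on the pivot axis; +x (the arms) within 30 degrees of the robot's +x. 50 g. Stands on its block on the mat.
- ramp: Head parking ramp of the desktop drive: small white plastic block with a brass screw eye, 30 (x) x 14 (y) x 14 mm high. Grip across y. Origin: centre of the underside; its x is within 40 degrees of the robot's x. 15 g. On the blue mat.
- nest_motor: Insert with the round pocket, 60 mm across, 6 mm deep, centred. All four inserts: grey plastic, 115 (x) x 87 (y) x 10 mm high, two by two in a fixed aluminium tray (rim 18 mm above the bench), order shuffled, +x roughly away from the robot (within 11 degrees). Origin: centre of the underside, 4 mm above the bench. Yellow pocket floor is 4 mm above the origin, insert top 10 mm.
- nest_magnet: Insert with the large rectangular pocket, 76 mm (x) by 52 mm (y), 6 mm deep, centred, yellow floor 4 mm above the origin. Insert body, origin and axes as nest_motor. The tray, 240 x 184 mm, stands left or right of the mat; insert centres are 116 mm apart along x, 88 mm along y.
- nest_heads: Insert with the long stepped pocket, 6 mm deep, yellow floor 4 mm above the origin: 58 mm wide (y) from x = -53 to +12 mm for coil and block, 38 mm wide from x = +12 to +53 mm for the arms. The head stack's origin belongs over the insert's origin, arms along the insert's +x. Insert body, origin and axes as nest_motor.
- nest_ramp: Insert with the small rectangular pocket, 48 mm (x) by 32 mm (y), 6 mm deep, centred, yellow floor 4 mm above the origin. Insert body, origin and axes as nest_motor.
- laptop_motor: Look-alike to leave: small laptop-drive motor, black flange 32 mm across, copper hub 20 mm across, 14 mm high. Loose; origin: centre of the underside. The loose things, a green screw dish and a red screwdriver lie in 2 rows of 4 on the mat, places shuffled, about 124 mm apart in x, 112 mm in y; an orange cap lies mid-mat. Nothing on mat or tray is over 40 mm high.
- laptop_magnet: Look-alike to leave: small laptop-drive magnet, same kidney shape but black, 41 mm long (x), 24 mm wide (y), 10 mm high. Loose on the mat. Origin: centre of the underside.
There are look-alikes about, which are no part of the job. What is shaped like the magnet but brown is not meant.

How it is judged (in metres and radians):
At the end, for the whole second after the job is handed in: Each desktop-drive part lies released and still in its own pocket: origin within 13 mm horizontally of the insert's origin, underside 2 to 6.5 mm above the insert's (floor is at 4), tilt under 0.1 rad; both laptop parts within 20 mm of their start (horizontal distance between motor and nest_motor below 0.013 m and z of motor in the frame of nest_motor between 0.002 and 0.0065 m and angle between each of motor, magnet, heads, ramp's own z axis and vertical below 0.1 rad and linear speed of each of motor, magnet, heads, ramp below 0.02 m/s and horizontal distance between magnet and nest_magnet below 0.013 m and z of magnet in the frame of nest_magnet between 0.002 and 0.0065 m and horizontal distance between heads and nest_heads below 0.013 m and z of heads in the frame of nest_heads between 0.002 and 0.0065 m and horizontal distance between ramp and nest_ramp below 0.013 m and z of ramp in the frame of nest_ramp between 0.002 and 0.0065 m and distance of each of laptop_motor, laptop_magnet from where it was at the start of the episode below 0.02 m); the robot touches nothing.
It fails at once if a part of the laptop drive is moved more than 20 mm (distance of any of laptop_motor, laptop_magnet from where it was at the start of the episode above 0.02 m).
It fails at once if the spindle motor is dropped or thrown: it moves faster than 0.7 m/s (a fall of about 25 mm) with no finger on it (contact force between the fingers and motor below 0.01 N and linear speed of motor above 0.7 m/s).
It fails at once if the magnet is dropped or thrown: it moves faster than 0.7 m/s (a fall of about 25 mm) with no finger on it (contact force between the fingers and magnet below 0.01 N and linear speed of magnet above 0.7 m/s).
It fails at once if the head stack is dropped or thrown: it moves faster than 0.7 m/s (a fall of about 25 mm) with no finger on it (contact force between the fingers and heads below 0.01 N and linear speed of heads above 0.7 m/s).
It fails at once if the parking ramp is dropped or thrown: it moves faster than 0.7 m/s (a fall of about 25 mm) with no finger on it (contact force between the fingers and ramp below 0.01 N and linear speed of ramp above 0.7 m/s).
It also fails if it takes over 96 s, if anything falls off the work surface, if the arm or the gripper's body presses on something with over 40 N, if the wrist force passes 120 N, or if a joint passes its speed limit or range.

## Working session

There is one attempt and no reset: what is moved stays moved. The work goes in short steps, Python scripts to look and compute and a tool call to move; the robot and the scene stay as the last step left them, time stands still between calls to the robot, and variables do not carry over. Pictures are saved under pics/ and viewed, and the job is handed in when it is done.

Besides the shell and the picture viewer there is one more tool, called after "Call:" as a command line: name --argument value ..., lists and objects as JSON in quotes. play_rows: Moves the arm, as the interface text tells. Its arguments: {"type":"object","properties":{"series":{"type":"string"},"squeeze":{"type":"number"}},"required":["series"]}

```bash
ls; mkdir -p pics; python3 - <<'E'
from rig import manip
import cv2
s=manip.get_state();print(s)
for n in ("scene","top","wrist"):
    f=manip.grab_frame(n);cv2.imwrite(f"pics/{n}0.png",f["frame"])
    print(n,f["fx"],f["fy"],f["cx"],f["cy"],f["dist"],f["R"],f["t"])
E
```

```text
pics
{'time': 0.0, 'joints': array([ 7.44855238e+01,  1.22242500e+01, -2.00913627e+00,  7.58319853e+01,
       -3.27370440e-04,  8.99978300e+01]), 'qd': array([ 0.05444077,  0.09232451, -0.05451042,  0.02788454,  0.00901721,
       -0.07491513]), 'tau': array([ 2.57721673e-03, -6.86168933e+01,  4.87118304e+01,  1.75181811e-02,
        2.30914120e-04, -5.61192138e-06]), 'eef_pos': array([0.13365333, 0.48145955, 0.24781478]), 'tool_rot': array([ -89.7152442 ,   89.93462764, -105.2275502 ]), 'wrist_force': array([-0.20923565,  0.03946622,  1.09657801]), 'wrist_torque': array([-0.01869549,  0.00961485, -0.02292787]), 'gripper_width': 0.999685393309278}
scene 524.4972869787085 524.4972869787085 318.95953829896814 237.94564613162777 [-0.01131898  0.          0.          0.          0.        ] [[ 0.75922709  0.65082449 -0.00130806]
 [ 0.44962862 -0.52597063 -0.72193421]
 [-0.47054046  0.54752387 -0.69196047]] [-0.3715015 -0.1998355  1.3232161]
top 471.46528370622013 471.46528370622013 321.8654315339024 240.13637390723824 [0.01363996 0.         0.         0.         0.        ] [[-0.00377423 -0.99990487  0.01326689]
 [-0.98630788  0.00153489 -0.16490725]
 [ 0.1648712  -0.01370764 -0.98621985]] [-0.01495244  0.50033827  0.96110572]
wrist 421.0927699995446 421.0927699995446 320.74303625079534 245.2149999679513 [-0.04595184  0.          0.          0.          0.        ] [[ 2.66564296e-01  9.63816999e-01 -5.18196510e-04]
 [ 9.19518142e-01 -2.54151296e-01  2.99822456e-01]
 [ 2.88842279e-01 -8.03984528e-02 -9.53994878e-01]] [-0.49928798 -0.0400673   0.37899915]
```

View pics/top0.png

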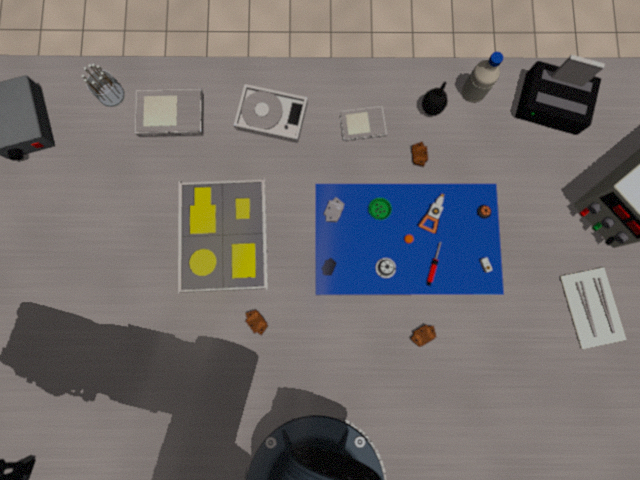

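View pics/scene0.png

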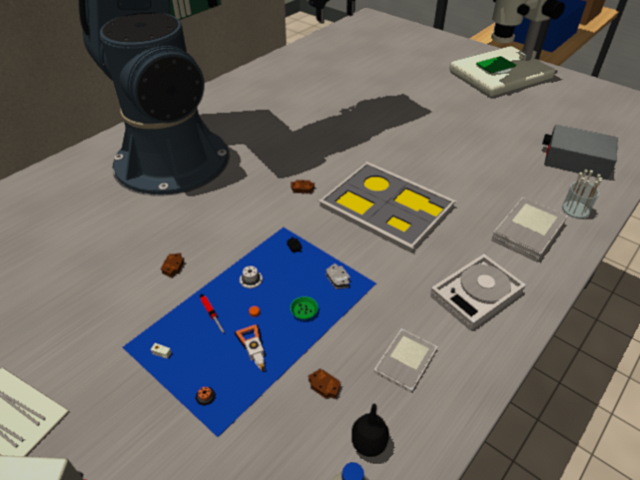

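View pics/wrist0.png

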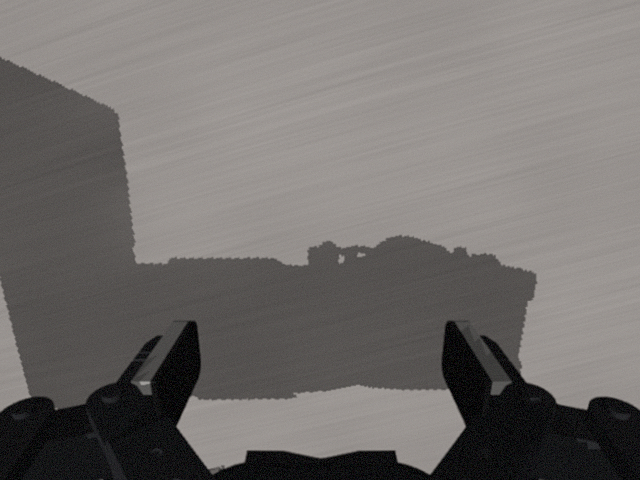

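The top view shows the tray to the left (yellow pockets: stepped (203,210), small (243,209), round (203,263), large (244,261)). On the mat are a silver kidney (334,209), a black kidney (329,267), the silver motor (386,267), the head stack (433,214), the white ramp (487,265) and the copper motor (484,211). Next I'll enlarge these and measure in both views.

```bash
cat > h.py <<'E'
from rig import manip
import cv2, numpy as np
from scipy.spatial.transform import Rotation as Ro
def und(f,uv):
    K=np.array([[f["fx"],0,f["cx"]],[0,f["fy"],f["cy"]],[0,0,1.]])
    return cv2.undistortPoints(np.asarray(uv,float).reshape(-1,1,2),K,np.asarray(f["dist"],float)).reshape(-1,2)
def ray(f,uv):
    n=und(f,uv); R=np.asarray(f["R"]);t=np.asarray(f["t"])
    d=np.c_[n,np.ones(len(n))]@R
    return -R.T@t, d
def plane(f,uv,z):
    c,d=ray(f,uv); return c+d*((z-c[2])/d[:,2])[:,None]
def proj(f,P):
    K=np.array([[f["fx"],0,f["cx"]],[0,f["fy"],f["cy"]],[0,0,1.]])
    r,_=cv2.Rodrigues(np.asarray(f["R"],float))
    return cv2.projectPoints(np.asarray(P,float).reshape(-1,1,3),r,np.asarray(f["t"],float),K,np.asarray(f["dist"],float))[0].reshape(-1,2)
def tri(f1,u1,f2,u2):
    c1,d1=ray(f1,[u1]);c2,d2=ray(f2,[u2]);d1=d1[0]/np.linalg.norm(d1);d2=d2[0]/np.linalg.norm(d2)
    A=np.c_[d1,-d2];s=np.linalg.lstsq(A,c2-c1,rcond=None)[0]
    a=c1+s[0]*d1;b=c2+s[1]*d2
    return (a+b)/2,np.linalg.norm(a-b)
def toolR(s): return Ro.from_euler('xyz',s["tool_rot"],degrees=True).as_matrix()
def blobs(mask,amin=20,amax=1e5):
    n,l,st,c=cv2.connectedComponentsWithStats(mask.astype(np.uint8))
    return [(c[i],st[i],l==i) for i in range(1,n) if amin<=st[i][4]<=amax]
E
python3 - <<'E'
from h import *
s=manip.get_state();print(toolR(s).round(3))
t=manip.grab_frame("top");sc=manip.grab_frame("scene")
cv2.imwrite("pics/topc.png",cv2.resize(t["frame"][175:300,170:510],None,fx=2.35,fy=2.35,interpolation=cv2.INTER_CUBIC))
cv2.imwrite("pics/scc.png",cv2.resize(sc["frame"][160:440,120:460],None,fx=2.1,fy=2.1,interpolation=cv2.INTER_CUBIC))
for n,f in (("top",t),("scene",sc)):
    h=cv2.cvtColor(f["frame"],cv2.COLOR_BGR2HSV)
    y=cv2.inRange(h,(20,150,80),(35,255,255))
    for c,st,m in blobs(y>0,60):
        cnt=max(cv2.findContours(m.astype(np.uint8),cv2.RETR_EXTERNAL,cv2.CHAIN_APPROX_NONE)[0],key=cv2.contourArea)
        P=plane(f,cnt.reshape(-1,2),0.008)[:,:2].astype(np.float32)
        print(n,"yellow",c.round(1),st[4],plane(f,[c],.008)[0].round(4),cv2.minAreaRect(P))
    b=cv2.inRange(h,(110,150,60),(125,255,255))
    for c,st,m in blobs(b>0,3000):
        print(n,"mat",st)
# tray outline using rim in top
E
```

```text
[[-0.     0.268  0.964]
 [-0.001  0.964 -0.268]
 [-1.    -0.001 -0.   ]]
top yellow [202.2 211.8] 1023 [0.5699 0.2478 0.008 ] ((0.5750229954719543, 0.24719873070716858), (0.10447511076927185, 0.055060405284166336), 2.382943630218506)
top yellow [242.2 208.2] 268 [0.578  0.1597 0.008 ] ((0.5786134004592896, 0.15905125439167023), (0.04591400548815727, 0.02875518798828125), 1.4777565002441406)
top yellow [243.1 260.3] 788 [0.4616 0.1549 0.008 ] ((0.4621140956878662, 0.15418483316898346), (0.07498777657747269, 0.049753881990909576), 1.5960530042648315)
top yellow [202.4 261.9] 548 [0.4583 0.2431 0.008 ] ((0.4583145081996918, 0.24282294511795044), (0.05501812696456909, 0.055767517536878586), 45.852691650390625)
scene yellow [376.  183.3] 286 [0.4569 0.2445 0.008 ] ((0.45615333318710327, 0.24564549326896667), (0.05666673555970192, 0.05391918867826462), 37.04861068725586)
scene yellow [417.3 202.2] 615 [0.5688 0.2493 0.008 ] ((0.5728336572647095, 0.2499980926513672), (0.10523776710033417, 0.05459347739815712), 2.309812307357788)
scene yellow [354.5 202.3] 462 [0.4611 0.1566 0.008 ] ((0.46029579639434814, 0.1570734828710556), (0.07406207919120789, 0.04887675121426582), 1.8968340158462524)
scene yellow [398.4 223.6] 194 [0.5771 0.1615 0.008 ] ((0.5760625004768372, 0.16205048561096191), (0.04630480706691742, 0.028651220723986626), 1.88437020778656)
scene mat [  123   228   253   208 16396]
```

```bash
python3 - <<'E'
from h import *
s=manip.get_state();w=manip.grab_frame("wrist")
T=toolR(s);R=w["R"];t=w["t"]
c=-R.T@t
print("cam in tool",(T.T@(c-s["eef_pos"])).round(4),(R@T).round(4).tolist())
# tip points
for uv in [(200,345),(443,345),(188,321),(452,321)]:
    _,d=ray(w,[uv]);print(uv,(T.T@d[0]).round(4))
E
```

```text
cam in tool [-0.1254 -0.0004 -0.0759] [[-0.0004, 1.0, -0.001], [-0.2998, 0.0008, 0.954], [0.954, 0.0007, 0.2998]]
(200, 345) [ 0.8826 -0.2877  0.5276]
(443, 345) [0.8824 0.2931 0.5271]
(188, 321) [ 0.8998 -0.3163  0.4729]
(452, 321) [0.8996 0.3144 0.4722]
```

```bash
ls pics
```

```text
scc.png
scene0.png
top0.png
topc.png
wrist0.png
```

View pics/topc.png

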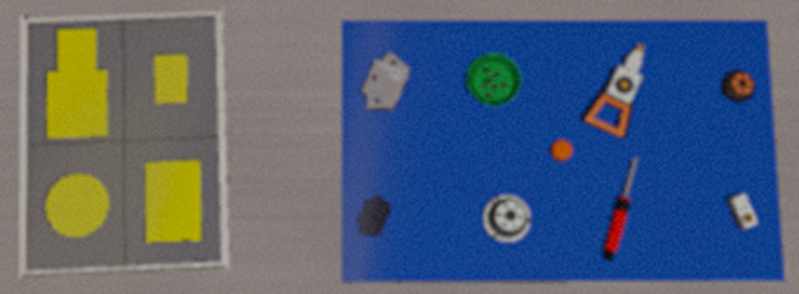

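View pics/scc.png

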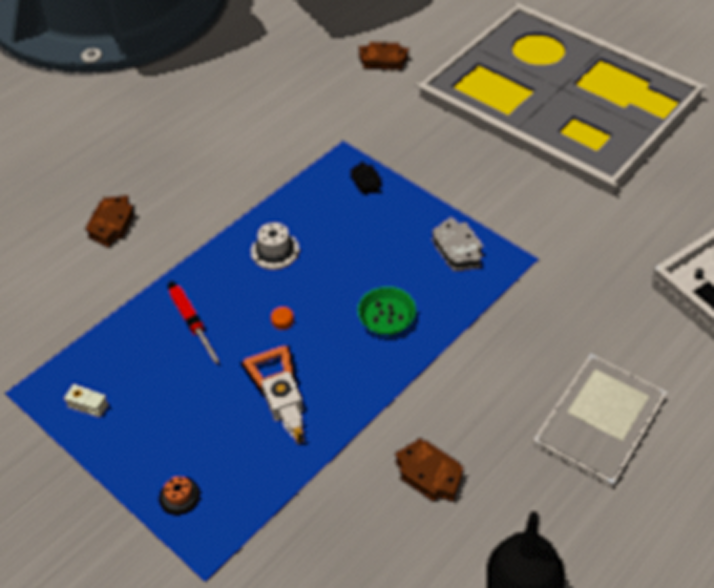

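Named candidates: silver kidney at top (334,209) is the magnet; the black one (329,267) is the laptop part, and brown ones lie off the mat. The silver hub with the wide flange at (386,267) is the motor; the copper hub at (484,211) is the laptop motor. The crops confirm this.

```bash
python3 - <<'E'
from h import *
fs={n:manip.grab_frame(n) for n in("top","scene")}
for n,f in fs.items():
    h=cv2.cvtColor(f["frame"],cv2.COLOR_BGR2HSV)
    b=cv2.inRange(h,(105,130,40),(128,255,255))
    m=max(blobs(b>0,2000),key=lambda q:q[1][4])[2].astype(np.uint8)
    hull=np.zeros_like(m);c=max(cv2.findContours(m,cv2.RETR_EXTERNAL,2)[0],key=cv2.contourArea)
    cv2.fillConvexPoly(hull,cv2.convexHull(c),1)
    print(n,cv2.boundingRect(c),plane(f,cv2.convexHull(c).reshape(-1,2),.002)[:,:2].min(0),plane(f,cv2.convexHull(c).reshape(-1,2),.002)[:,:2].max(0))
    ob=cv2.erode(hull,np.ones((3,3)))&(1-m)
    for c,st,mm in blobs(ob,25):
        print(n,c.round(1),st[4],plane(f,[c],.010)[0].round(4))
E
```

```text
top (316, 184, 187, 111) [ 0.38796116 -0.41070652] [ 0.6353581  -0.00367208]
top [432.6 215.4] 524 [ 0.5609 -0.2628  0.01  ]
top [333.3 209.7] 378 [ 0.574  -0.0424  0.01  ]
top [379.8 208.3] 465 [ 0.5771 -0.1457  0.01  ]
top [484.1 210.9] 132 [ 0.571  -0.3779  0.01  ]
top [408.7 238.5] 81 [ 0.5088 -0.2077  0.01  ]
top [433.3 266.3] 207 [ 0.4475 -0.2595  0.01  ]
top [385.2 267.5] 357 [ 0.445  -0.1544  0.01  ]
top [485.9 264.4] 140 [ 0.4513 -0.3746  0.01  ]
top [328.  266.9] 167 [ 0.4466 -0.0298  0.01  ]
scene (123, 228, 253, 208) [ 0.38931431 -0.41131678] [ 0.638548  -0.0032895]
scene [294.  244.7] 131 [ 0.4511 -0.0346  0.01  ]
scene [337.6 276.2] 431 [ 0.5748 -0.0438  0.01  ]
scene [250.3 277.3] 402 [ 0.4475 -0.1565  0.01  ]
scene [210.3 310.4] 228 [ 0.4506 -0.2611  0.01  ]
scene [303.8 307.4] 554 [ 0.5762 -0.1443  0.01  ]
scene [254.  310.8] 105 [ 0.5123 -0.2096  0.01  ]
scene [252.3 343.9] 728 [ 0.5621 -0.2623  0.01  ]
scene [160.5 350.3] 224 [ 0.4519 -0.3741  0.01  ]
scene [204.9 395.4] 263 [ 0.5752 -0.3805  0.01  ]
```

Call:
play_rows --series "0 -56.3 48.5 -15.5 0 0 8.5; 0 -56.3 48.5 -15.5 0 0 8.5; 0 -56.3 48.5 -15.5 0 0 8.5; 0 -56.3 48.5 -15.5 0 0 8.5; 0 -56.3 48.5 -15.5 0 0 8.5" --squeeze 40

```text
time: 1.02
eef_pos: [0.2659, 0.2011, 0.2485]
tool_rot: [30.8, 89.9, 30.8]
wrist_force: [1.1, 0.7, -0.6]
gripper_width: 0.994
```

```bash
cat > go.py <<'E'
import sys
from h import *
# x y z yaw: tool y axis at (90+yaw) deg
x,y,z,yaw=map(float,sys.argv[1:5])
s=manip.get_state();T=toolR(s);a=np.radians(yaw)
G=np.array([[0,-np.sin(a),np.cos(a)],[0,np.cos(a),np.sin(a)],[-1,0,0]])
d=T.T@(np.array([x,y,z])-s["eef_pos"])
rv=Ro.from_matrix(T.T@G).as_rotvec(degrees=True)
print("t",s["time"],"pos",s["eef_pos"].round(4),"j",s["joints"].round(0),"F",s["wrist_force"].round(1),"w",round(s["gripper_width"]*8.54,2))
print("cm",(d*100).round(2),"deg",rv.round(1))
E
python3 go.py .45 -.19 .25 0
```

```text
t 1.025 pos [0.2659 0.2011 0.2485] j [ 37.  -8. -23.  75.  -0.  37.] F [ 1.1  0.7 -0.6] w 8.49
cm [ -0.15 -39.11  18.41] deg [ 0.  0. -0.]
```

Call:
play_rows --series "0 -39.1 18.4 0 0 0 3; 0 -39.1 18.4 0 0 0 3; 0 -39.1 18.4 0 0 0 3; 0 -39.1 18.4 0 0 0 3; 0 -39.1 18.4 0 0 0 3"

```text
time: 1.65
eef_pos: [0.3906, -0.0622, 0.2486]
tool_rot: [-1.0, 89.9, -1.0]
wrist_force: [1.5, 1.6, 0.7]
gripper_width: 0.352
```

Call:
play_rows --series "0 -13 6.1 0 0 0 3; 0 -13 6.1 0 0 0 3"

```text
time: 1.9
eef_pos: [0.4436, -0.1755, 0.2484]
tool_rot: [-6.8, 90.0, -6.8]
wrist_force: [2.3, 1.7, -0.0]
gripper_width: 0.354
```

```bash
python3 go.py .45 -.19 .25 0; python3 - <<'E'
from h import *
w=manip.grab_frame("wrist");cv2.imwrite("pics/w1.png",w["frame"])
import pickle;w["st"]=dict(manip.get_state());pickle.dump(w,open("w1.pkl","wb"))
E
```

```text
t 1.9 pos [ 0.4436 -0.1755  0.2484] j [-22.   9.  -5.  75.   0. -22.] F [ 2.3  1.7 -0. ] w 3.03
cm [-0.16 -1.45  0.64] deg [-0.  0.  0.]
```

View pics/w1.png

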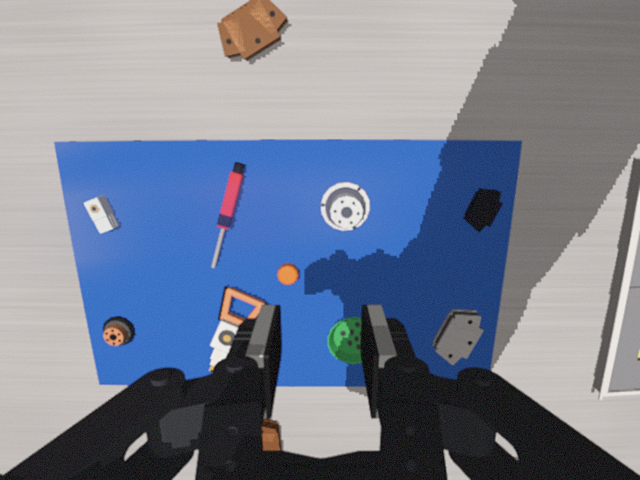

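Wrist view 1: ramp (101,214), copper laptop motor (117,332), screwdriver (230,205), motor hub (346,212), black laptop magnet (483,209), silver magnet (458,336), dish (347,340). The head stack (230,320) is partly hidden by a finger.

```bash
python3 - <<'E'
from h import *
import pickle
w=pickle.load(open("w1.pkl","rb"));f=w["frame"]
def cr(x0,x1,y0,y1,k): return cv2.resize(f[y0:y1,x0:x1],(400,300),interpolation=cv2.INTER_CUBIC)
a=np.vstack([np.hstack([cr(300,392,170,239,4),cr(416,500,292,355,4)]),np.hstack([cr(70,142,185,239,4),cr(200,400,270,420,4)])])
cv2.imwrite("pics/w1c.png",a)
t=manip.grab_frame("top")
g=lambda x0,x1,y0,y1:cv2.resize(t["frame"][y0:y1,x0:x1],(400,300),interpolation=cv2.INTER_CUBIC)
cv2.imwrite("pics/t1c.png",np.vstack([np.hstack([g(366,406,252,282),g(314,354,195,225)]),np.hstack([g(466,506,250,280),g(400,460,192,237)])]))
E
```

```text
(no output)
```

View pics/w1c.png

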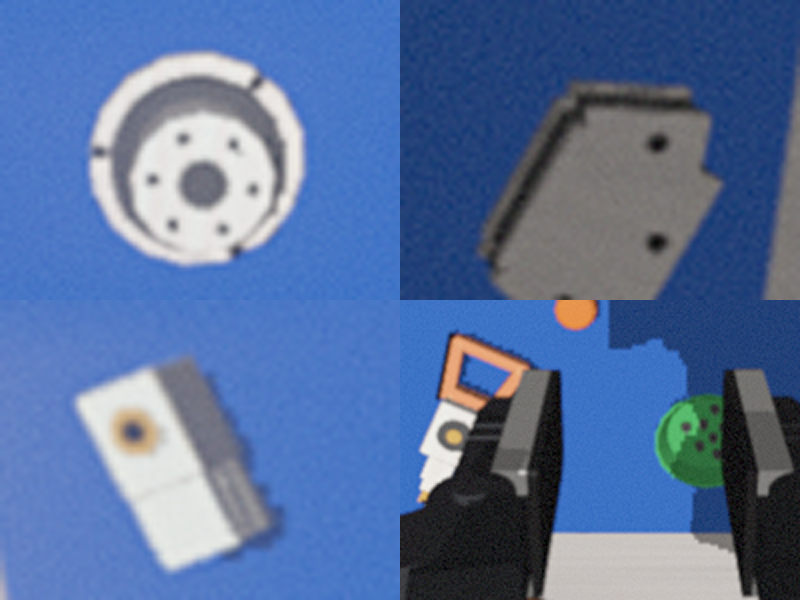

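View pics/t1c.png

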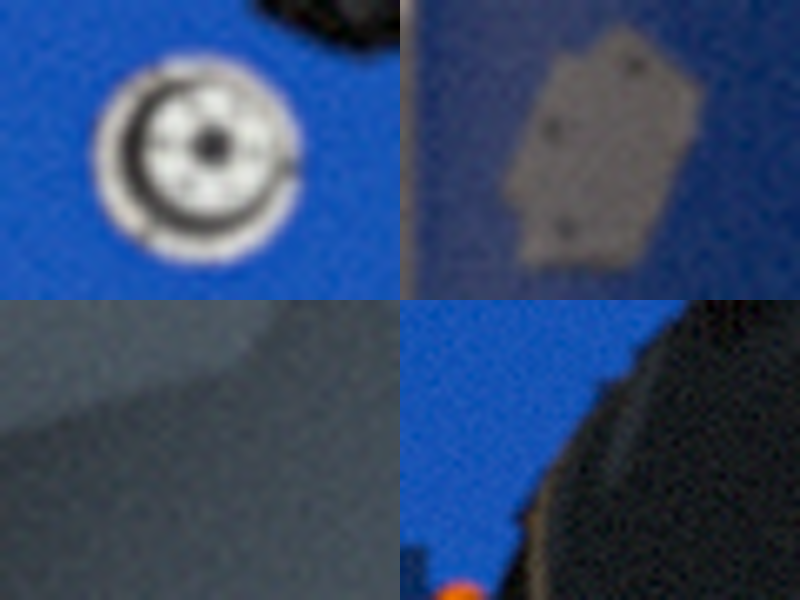

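```bash
python3 - <<'E'
from h import *
import pickle
w=pickle.load(open("w1.pkl","rb"));t=manip.grab_frame("top");sc=manip.grab_frame("scene")
print("motor hub",tri(w,(346.3,212.0),t,(386.65,266.15)), plane(w,[(346.3,212)],.027))
f=w["frame"];h=cv2.cvtColor(f,cv2.COLOR_BGR2HSV)
lo=((h[:,:,1]<70)&(h[:,:,2]>60))
for nm,(x0,x1,y0,y1),zt in(("ramp",(75,130,190,240),.016),("magnet",(425,492,300,366),.016)):
    m=np.zeros(lo.shape,np.uint8);m[y0:y1,x0:x1]=lo[y0:y1,x0:x1]
    if nm=="ramp": m[:]=(m>0)&(h[:,:,2]>180)
    b=max(blobs(m,20),key=lambda q:q[1][4])
    cnt=max(cv2.findContours(b[2].astype(np.uint8),0,1)[0],key=cv2.contourArea)
    P=plane(w,cnt.reshape(-1,2),zt)[:,:2].astype(np.float32)
    print(nm,b[0],b[1],cv2.minAreaRect(P))
E
python3 go.py .445 -.156 .12 0
```

```text
motor hub (array([ 0.44584852, -0.15449127,  0.0321706 ]), np.float64(0.0008752086250251991)) [[ 0.4474338  -0.15437267  0.027     ]]
ramp [ 97.84552846 215.55081301] [ 84 197  29  37 492] ((0.45267778635025024, -0.3729626536369324), (0.030801618471741676, 0.014314546249806881), 20.04071807861328)
magnet [458.25692841 335.5404157 ] [ 433  309   51   56 1732] ((0.5715939402580261, -0.04396698623895645), (0.040643565356731415, 0.06078314408659935), 66.96659851074219)
t 2.1 pos [ 0.443  -0.174   0.2479] j [-21.   9.  -5.  75.   0. -21.] F [ 1.2 -0.2 -0.3] w 3.03
cm [12.79  1.79  0.21] deg [-0.1 -0.1 -0. ]
```

Call:
play_rows --series "10 1.9 0.3 0 0 0 6; 10 1.9 0.3 0 0 0 6; 15 1.9 0.3 0 0 0 6; 17 1.9 0.3 0 0 0 6; 17 1.9 0.3 0 0 0 6"

```text
time: 2.72
eef_pos: [0.4449, -0.1528, 0.0777]
tool_rot: [157.1, 89.9, 157.2]
wrist_force: [-0.3, -0.4, 1.2]
gripper_width: 0.704
```

```bash
python3 - <<'E'
from h import *
w=manip.grab_frame("wrist");cv2.imwrite("pics/w2.png",w["frame"])
E
python3 go.py .446 -.1545 .0286 0
```

```text
t 2.775 pos [ 0.4458 -0.1533  0.0788] j [-19.  15. -24.  51.   0. -19.] F [-1.5 -0.2  0.5] w 6.01
cm [ 5.02 -0.12  0.02] deg [ 0.1 -0.  -0. ]
```

View pics/w2.png

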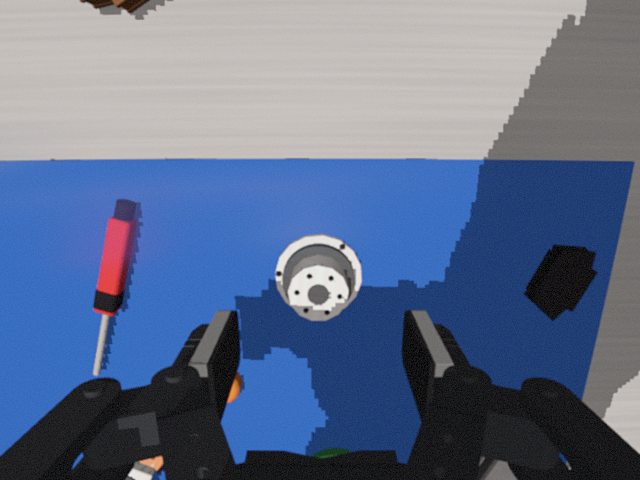

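Hub centre is at (318,294), centred between the fingers; the laptop magnet at (562,280) is well clear.

```bash
python3 - <<'E'
from h import *
import pickle
w=manip.grab_frame("wrist");w1=pickle.load(open("w1.pkl","rb"))
print(plane(w,[(318,294)],.027),tri(w,(318,294),w1,(346.3,212.0)))
E
```

```text
[[ 0.44898008 -0.15501465  0.027     ]] (array([ 0.44570604, -0.15490572,  0.03439325]), np.float64(0.00014572870144645856))
```

Call:
play_rows --series "3 -0.1 0.1 0 0 0 5; 5 -0.1 0.1 0 0 0 5; 5 -0.1 0.1 0 0 0 5; 5 -0.1 0.1 0 0 0 2.4; 5 -0.1 0.1 0 0 0 2.4" --squeeze 40

```text
time: 3.45
eef_pos: [0.4481, -0.1554, 0.03]
tool_rot: [-15.3, 89.9, -15.3]
wrist_force: [-2.0, 1.6, 11.0]
gripper_width: 0.305
```

Call:
play_rows --series "0 0 0 0 0 0 2.2; 0 0 0 0 0 0 2.2; 0 0 0 0 0 0 2.2"

```text
time: 3.82
eef_pos: [0.4481, -0.1554, 0.03]
tool_rot: [-14.5, 89.9, -14.5]
wrist_force: [-2.1, 1.5, 11.2]
gripper_width: 0.31
```

```bash
python3 - <<'E'
from h import *
w=manip.grab_frame("wrist");cv2.imwrite("pics/w3.png",w["frame"])
w=manip.grab_frame("scene");cv2.imwrite("pics/s3.png",cv2.resize(w["frame"][200:340,170:350],(720,560),interpolation=cv2.INTER_CUBIC))
E
python3 go.py .4575 .244 .0346 2
```

```text
t 3.925 pos [ 0.4481 -0.1555  0.03  ] j [-19.  18. -28.  44.   0. -19.] F [-3.3  1.4 10.1] w 2.6
cm [-0.48 39.95  0.94] deg [-2.   0.1  0. ]
```

View pics/w3.png

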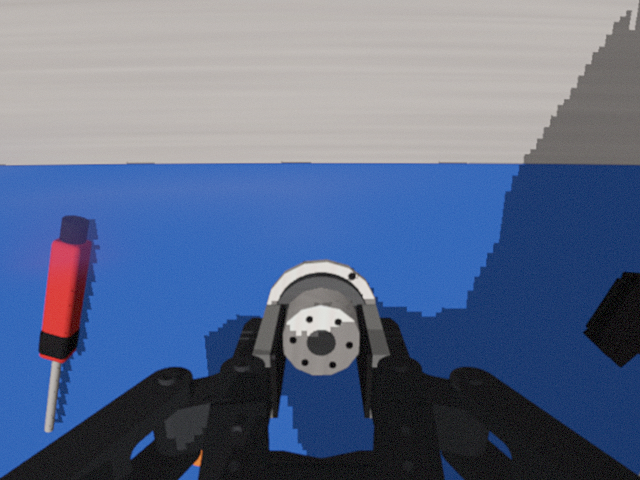

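View pics/s3.png

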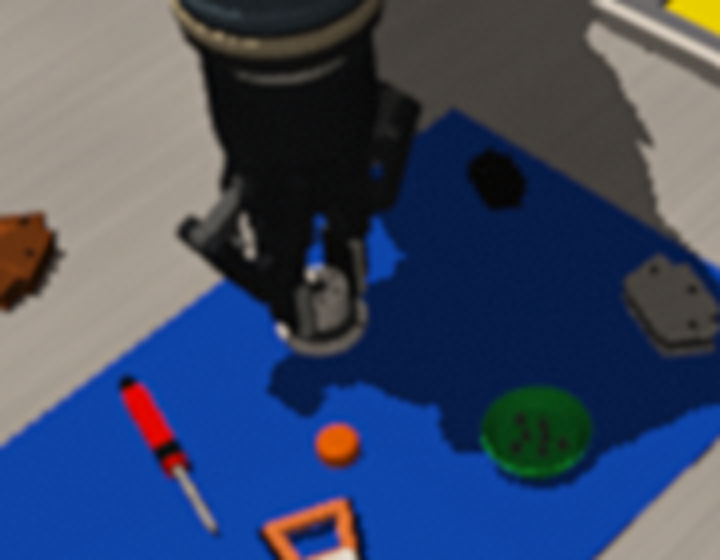

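The motor is gripped (hub at (320,340) between the pads). The tips touch the stator shoulder at TCP z 0.030, so they reach about 19 mm ahead. I'll lift and carry it to the round pocket.

Call:
play_rows --series "-2 0 0 0 0 0 2.2; -7 0 0 0 0 0 2.2; -7 5 0 0 0 0 2.2; -7 11 0.3 -1 0 0 2.2; -7 17 0.5 -2 0 0 2.2" --squeeze 50

```text
time: 4.55
eef_pos: [0.4527, 0.0164, 0.0997]
tool_rot: [0.5, 89.9, 2.5]
wrist_force: [0.6, 0.1, -0.7]
gripper_width: 0.3
```

```bash
python3 go.py .4575 .244 .1 2
```

```text
t 4.55 pos [0.4527 0.0164 0.0997] j [  2.  12. -25.  53.   0.   0.] F [ 0.6  0.1 -0.7] w 2.56
cm [-2.000e-02  2.273e+01  1.260e+00] deg [-0.   0.1 -0. ]
```

Call:
play_rows --series "0 6 0.3 0 0 0 2.2; 0 12 0.6 0 0 0 2.2; 0 18 1 0 0 0 2.2; 0 22.7 1.3 0 0 0 2.2; 0 22.7 1.3 0 0 0 2.2"

```text
time: 5.18
eef_pos: [0.4575, 0.2452, 0.0993]
tool_rot: [37.4, 89.9, 39.6]
wrist_force: [-0.3, -1.4, -0.7]
gripper_width: 0.298
```

```bash
python3 - <<'E'
from h import *
import pickle
w=manip.grab_frame("wrist");cv2.imwrite("pics/w4.png",w["frame"]);pickle.dump(w,open("w4.pkl","wb"))
E
python3 go.py .4575 .244 .036 2
```

```text
t 5.225 pos [0.4574 0.2434 0.0991] j [ 28.  19. -16.  56.  -0.  26.] F [-0.8 -1.  -0.7] w 2.57
cm [6.31 0.06 0.01] deg [ 0.1  0.1 -0. ]
```

View pics/w4.png

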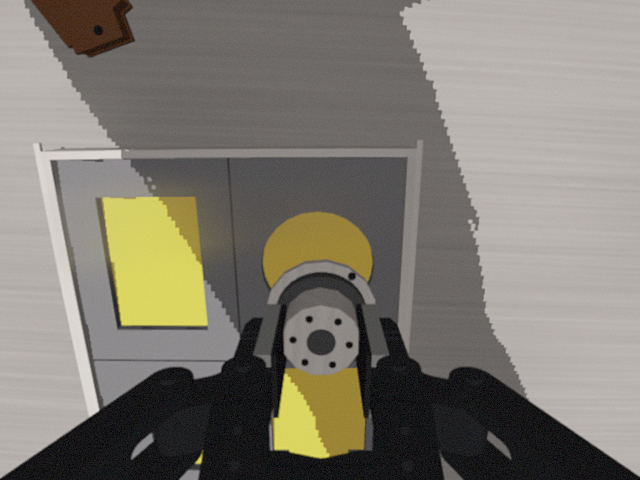

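```bash
python3 - <<'E'
from h import *
import pickle
w=pickle.load(open("w4.pkl","rb"))
for z in(.008,.014):
    print(z,plane(w,[(318,212),(263,257),(373,257),(102,197),(195,197),(119,327),(208,326)],z)[:,:2].round(4).tolist())
y=cv2.inRange(cv2.cvtColor(w["frame"],cv2.COLOR_BGR2HSV),(18,120,60),(36,255,255))
for c,st,m in blobs(y>0,1500):print(c.round(1),st,plane(w,[c],.008))
E
```

```text
0.008 [[0.4315, 0.2423], [0.4577, 0.2133], [0.4554, 0.2732], [0.4276, 0.1282], [0.4259, 0.1777], [0.5042, 0.1291], [0.5011, 0.1814]]
0.014 [[0.4301, 0.2423], [0.4556, 0.2141], [0.4533, 0.2723], [0.4263, 0.1314], [0.4246, 0.1795], [0.5008, 0.1322], [0.4978, 0.183]]
[155.6 260.4] [  102   197   105   129 11613] [[0.46197128 0.15416055 0.008     ]]
[315.9 244.6] [ 263  212  110   76 5022] [[0.44949355 0.24183544 0.008     ]]
[319.4 414. ] [ 272  368   93   91 7096] [[0.559972   0.24796491 0.008     ]]
```

Call:
play_rows --series "3 0 0.1 0 0 0 2.2; 5.3 0 0.1 0 0 0 2.2; 6.1 0 0.1 0 0 0 2.2; 6.3 0 0.1 0 0 0 2.2; 6.3 0 0.1 0 0 0 2.2"

```text
time: 5.85
eef_pos: [0.4588, 0.2418, 0.0364]
tool_rot: [17.2, 89.9, 19.2]
wrist_force: [1.0, 0.9, -1.1]
gripper_width: 0.303
```

```bash
python3 go.py .459 .2435 .036 2
```

```text
t 5.85 pos [0.4588 0.2418 0.0364] j [ 28.  22. -20.  47.  -0.  26.] F [ 1.   0.9 -1.1] w 2.59
cm [0.04 0.17 0.03] deg [-0.1  0.1 -0. ]
```

Call:
play_rows --series "0.05 0.1 0 0 0 0 2.2; 0.1 0.1 0 0 0 0 2.2; 0.1 0.1 0 0 0 0 2.2"

```text
time: 6.22
eef_pos: [0.459, 0.2426, 0.036]
tool_rot: [-17.9, 89.9, -16.0]
wrist_force: [-5.7, -9.9, 22.4]
gripper_width: 0.306
```

Call:
play_rows --series "-0.1 0 0 0 0 0 2.4; -0.1 0 0 0 0 0 3.5; -0.1 0 0 0 0 0 4.5; -0.1 0 0 0 0 0 4.5; -2 0 0 0 0 0 4.5"

```text
time: 6.85
eef_pos: [0.4574, 0.2427, 0.0535]
tool_rot: [-153.7, 89.9, -151.7]
wrist_force: [-0.2, -0.1, 0.5]
gripper_width: 0.526
```

Call:
play_rows --series "-6 0 0 0 0 0 5; -10 0 0 0 0 0 5; -10 0 -3 0 0 0 5; -10 0 -3 0 0 0 5"

```text
time: 7.35
eef_pos: [0.4272, 0.2421, 0.1547]
tool_rot: [56.6, 90.0, 58.6]
wrist_force: [0.4, -0.7, -0.0]
gripper_width: 0.582
```

```bash
python3 - <<'E'
from h import *
import pickle
w=manip.grab_frame("wrist");cv2.imwrite("pics/w5.png",w["frame"]);pickle.dump(w,open("w5.pkl","wb"))
E
python3 go.py .5715 -.044 .12 0
```

```text
t 7.4 pos [0.428  0.2421 0.1545] j [ 30.  13. -14.  62.  -0.  27.] F [-0.4  0.2 -0.1] w 5.01
cm [  3.45 -29.1   13.33] deg [ 2.  0. -0.]
```

View pics/w5.png

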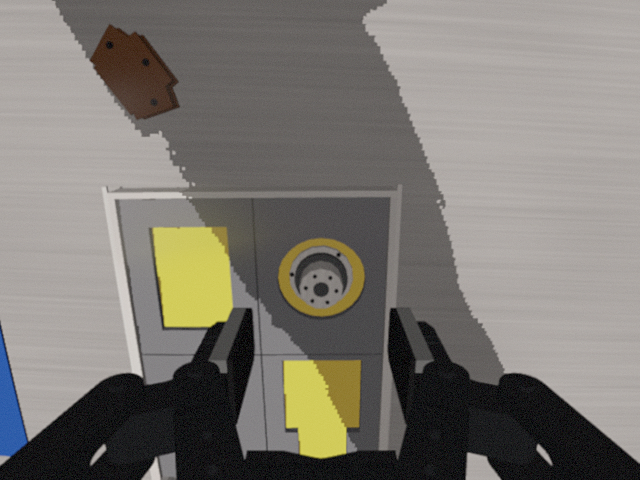

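The motor is flat and centred in the round pocket: hub at (321,288), with an even yellow ring around it. Next is the magnet.

```bash
python3 go.py .535 -.03 .14 -25
```

```text
t 7.4 pos [0.428  0.2421 0.1545] j [ 30.  13. -14.  62.  -0.  27.] F [-0.4  0.2 -0.1] w 5.01
cm [  1.45 -27.57   9.74] deg [27.  0. -0.]
```

Call:
play_rows --series "1.5 -5.6 2 5.4 0 0 6; 1.5 -11.2 4 10.8 0 0 6; 1.5 -16.8 6 16.2 0 0 6; 1.5 -22.4 8 21.6 0 0 6; 1.5 -27.6 9.7 27 0 0 6"

```text
time: 8.02
eef_pos: [0.5357, -0.0328, 0.1389]
tool_rot: [-147.4, 90.0, -172.6]
wrist_force: [0.3, 0.8, -0.2]
gripper_width: 0.703
```

```bash
python3 - <<'E'
from h import *
import pickle
w=manip.grab_frame("wrist");cv2.imwrite("pics/w6.png",w["frame"]);pickle.dump(w,open("w6.pkl","wb"))
E
python3 go.py .5715 -.044 .12 -25
```

```text
t 8.075 pos [ 0.5373 -0.0379  0.1388] j [-4. 19. -9. 62. -0. 22.] F [-3.8 -7.  -0.4] w 6.0
cm [1.88 0.93 3.35] deg [-0.7  0.1  0.1]
```

View pics/w6.png

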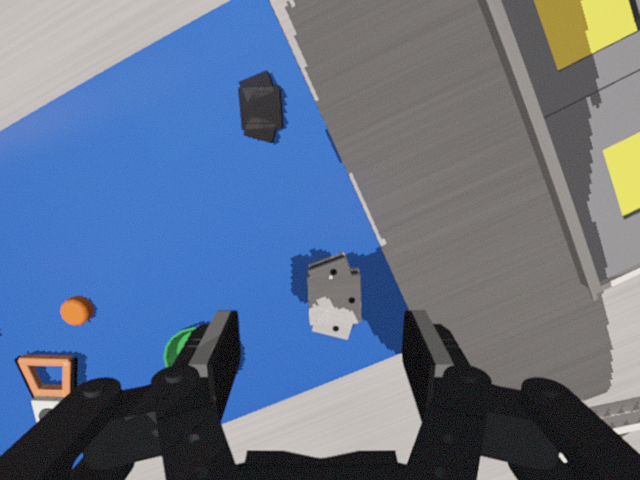

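The silver magnet is at (335,298) with its sides nearly vertical in the image, so yaw is about -25°. The black one at (261,106) stays.

```bash
python3 - <<'E'
from h import *
import pickle
w=pickle.load(open("w6.pkl","rb"));f=w["frame"];w1=pickle.load(open("w1.pkl","rb"))
h=cv2.cvtColor(f,cv2.COLOR_BGR2HSV);m=np.zeros(f.shape[:2],np.uint8)
m[245:345,295:375]=((h[:,:,1]<60)&(h[:,:,2]>60))[245:345,295:375]
b=max(blobs(m,100),key=lambda q:q[1][4]);print(b[0],b[1])
cnt=max(cv2.findContours(b[2].astype(np.uint8),0,1)[0],key=cv2.contourArea).reshape(-1,2)
P=plane(w,cnt,.016)[:,:2].astype(np.float32);print(cv2.minAreaRect(P))
cv2.imwrite("pics/w6c.png",cv2.resize(f[240:350,280:390],(660,660),interpolation=cv2.INTER_CUBIC))
E
```

```text
[333.58554613 296.7251574 ] [ 307  252   54   88 3653]
((0.573015034198761, -0.041199252009391785), (0.03374728932976723, 0.06116399168968201), 66.4904556274414)
```

View pics/w6c.png

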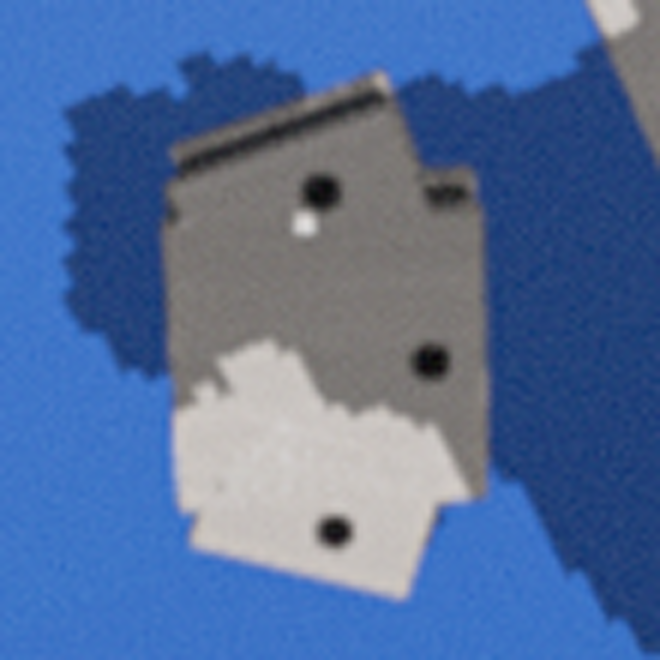

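```bash
python3 - <<'E'
from h import *
import pickle
w=pickle.load(open("w6.pkl","rb"));w1=pickle.load(open("w1.pkl","rb"));t=manip.grab_frame("top")
print(plane(w,[(334.3,298.2)],.016))
L=plane(w,[(280+165/6,240+215/6),(280+180/6,240+510/6),(280+480/6,240+200/6),(280+487/6,240+490/6)],.016)[:,:2]
for a,b in((0,1),(2,3)):
    d=L[b]-L[a];print(np.degrees(np.arctan2(d[1],d[0])))
print(L.round(4))
# hole triangulation: w6 hole (280+432/6-.4,240+361/6-.4) ; w1 hole crop(656,242) in panel x-400 scale 84/400,y 63/300
print(tri(w,(351.6,299.8),w1,(416+256*.21-.4,292+242*.21-.4)))
E
python3 go.py .573 -.042 .030 -24
```

```text
[[ 0.57371387 -0.04115881  0.016     ]]
-23.01704630409332
-22.221911702962064
[[ 0.5524 -0.0501]
 [ 0.5844 -0.0637]
 [ 0.565  -0.0193]
 [ 0.5966 -0.0322]]
(array([ 0.57958746, -0.03155764,  0.01545664]), np.float64(0.0002859210808314587))
t 8.125 pos [ 0.5364 -0.0351  0.1386] j [-4. 19. -9. 62. -0. 22.] F [-0.4  0.9 -0.2] w 6.0
cm [10.86  0.96  3.6 ] deg [-1.4  0.   0.1]
```

Call:
play_rows --series "4 1 3.6 -2 0 0 6; 8 1 3.6 -2 0 0 6; 10.5 1 3.6 -2 0 0 5.5; 11 1 3.6 -2 0 0 5.5; 11 1 3.6 -2 0 0 3"

```text
time: 8.75
eef_pos: [0.5719, -0.0365, 0.0297]
tool_rot: [-7.8, 90.0, -30.8]
wrist_force: [0.3, -1.6, 0.5]
gripper_width: 0.445
```

Call:
play_rows --series "0 0 0 0 0 0 2.8; 0 0 0 0 0 0 2.8; 0 0 0 0 0 0 2.8" --squeeze 50

```text
time: 9.12
eef_pos: [0.5724, -0.0366, 0.0304]
tool_rot: [21.0, 89.9, -2.0]
wrist_force: [-0.1, 0.6, 7.5]
gripper_width: 0.361
```

```bash
python3 - <<'E'
from h import *
w=manip.grab_frame("wrist");cv2.imwrite("pics/w7.png",w["frame"])
E
python3 go.py .4625 .155 .1 2
```

```text
t 9.175 pos [ 0.5724 -0.0366  0.0304] j [ -4.  28. -12.  50.   0.  19.] F [-0.7  0.9  6.9] w 3.13
cm [ -6.98  13.34 -17.59] deg [-25.    0.1  -0. ]
```

View pics/w7.png

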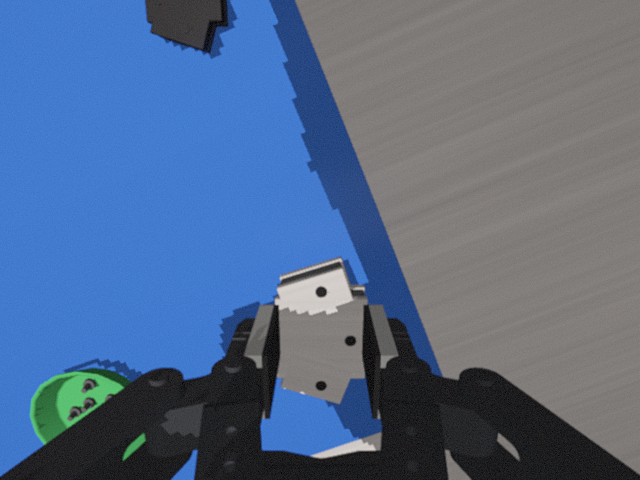

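Call:
play_rows --series "-2 0 0 0 0 0 2.8; -5 2 -2.6 -3.6 0 0 2.8; -7 5 -6.6 -9 0 0 2.8; -7 9 -11.8 -17 0 0 2.8; -7 13.3 -17.8 -25 0 0 2.8"

```text
time: 9.8
eef_pos: [0.4667, 0.1446, 0.1001]
tool_rot: [17.7, 89.9, 19.9]
wrist_force: [0.0, 1.7, -1.0]
gripper_width: 0.361
```

Call:
play_rows --series "0 0 0 0 0 0 2.8"

```text
time: 9.93
eef_pos: [0.4654, 0.1461, 0.0999]
tool_rot: [78.4, 90.0, 80.8]
wrist_force: [1.0, -0.7, -1.2]
gripper_width: 0.365
```

```bash
python3 - <<'E'
from h import *
import pickle
w=manip.grab_frame("wrist");cv2.imwrite("pics/w8.png",w["frame"]);pickle.dump(w,open("w8.pkl","wb"))
print(plane(w,[(0,0)],0)[0])
E
python3 go.py .4600 .1555 .037 2
```

```text
[ 0.34025058 -0.01792429  0.        ]
t 9.975 pos [0.4666 0.1445 0.0999] j [ 17.  15. -20.  55.  -0.  15.] F [ 0.3 -0.2 -0.5] w 3.11
cm [ 6.28  1.12 -0.63] deg [ 0.2  0.  -0. ]
```

View pics/w8.png

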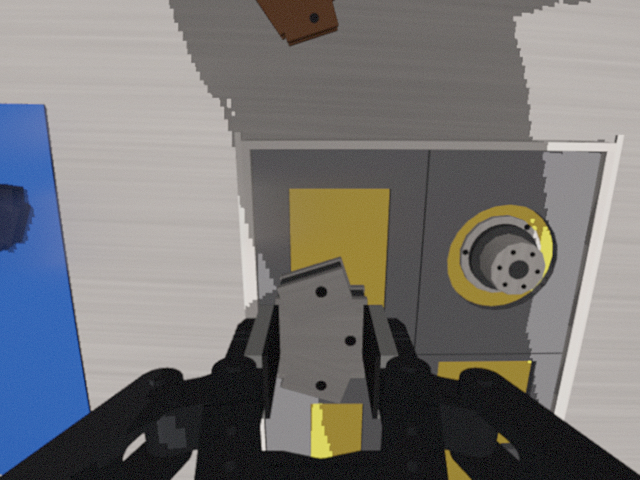

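```bash
python3 - <<'E'
from h import *
import pickle
w=pickle.load(open("w8.pkl","rb"));s=manip.get_state();T=toolR(s)
P=plane(w,[(313,277),(315,395),(350.5,341),(321,292),(321,385)],.0855);print((T.T@(P-s["eef_pos"]).T).T.round(4))
Q=plane(w,[(290,188),(389,188)],.014);print(Q.round(4))
E
```

```text
[[ 0.0143 -0.0018 -0.0214]
 [ 0.0144 -0.0011  0.0287]
 [ 0.0144  0.0123  0.0044]
 [ 0.0143  0.0011 -0.0156]
 [ 0.0144  0.0013  0.024 ]]
[[0.4262 0.1284 0.014 ]
 [0.4241 0.1784 0.014 ]]
```

Call:
play_rows --series "2.5 1 -0.7 0 0 0 2.8; 5 1 -0.7 0 0 0 2.8; 6 1 -0.7 0 0 0 2.8; 6.2 1 -0.7 0 0 0 2.8; 6.2 1 -0.7 0 0 0 2.8"

```text
time: 10.6
eef_pos: [0.4606, 0.1527, 0.038]
tool_rot: [13.7, 90.0, 15.7]
wrist_force: [0.8, 1.2, -1.7]
gripper_width: 0.361
```

```bash
python3 go.py .459 .155 .0364 2
```

```text
t 10.6 pos [0.4606 0.1527 0.038 ] j [ 18.  19. -25.  46.  -0.  16.] F [ 0.8  1.2 -1.7] w 3.08
cm [ 0.16  0.24 -0.15] deg [-0.1  0.  -0. ]
```

Call:
play_rows --series "0.05 0.2 -0.1 0 0 0 2.8; 0.1 0.2 -0.1 0 0 0 2.8; 0.15 0.2 -0.1 0 0 0 2.8; 0.2 0.2 -0.1 0 0 0 2.8"

```text
time: 11.1
eef_pos: [0.4592, 0.155, 0.0362]
tool_rot: [24.8, 89.9, 26.8]
wrist_force: [-7.9, -3.1, 23.4]
gripper_width: 0.362
```

Contact at z 0.0362, as expected. Releasing.

Call:
play_rows --series "-0.15 0 0 0 0 0 3.2; -0.15 0 0 0 0 0 4; -0.15 0 0 0 0 0 5; -0.15 0 0 0 0 0 5; -2 0 0 0 0 0 5"

```text
time: 11.72
eef_pos: [0.458, 0.1545, 0.0546]
tool_rot: [-163.3, 89.9, -161.4]
wrist_force: [0.6, 0.1, 0.3]
gripper_width: 0.592
```

Call:
play_rows --series "-6 0 0 0 0 0 5; -10 0 -2 0 0 0 5; -10 0 -3 0 0 0 5; -10 0 -3 0 0 0 5"

```text
time: 12.22
eef_pos: [0.4284, 0.1537, 0.155]
tool_rot: [-159.7, 90.0, -157.7]
wrist_force: [0.2, 0.8, -0.1]
gripper_width: 0.587
```

```bash
python3 - <<'E'
from h import *
import pickle
w=manip.grab_frame("wrist");cv2.imwrite("pics/w9.png",w["frame"]);pickle.dump(w,open("w9.pkl","wb"))
E
python3 go.py .50 -.26 .15 0
```

```text
t 12.275 pos [0.4285 0.1537 0.1546] j [ 20.   9. -19.  61.  -0.  18.] F [ 0.2 -0.1 -0.5] w 5.0
cm [  0.47 -41.59   5.7 ] deg [ 2.  -0.1  0. ]
```

View pics/w9.png

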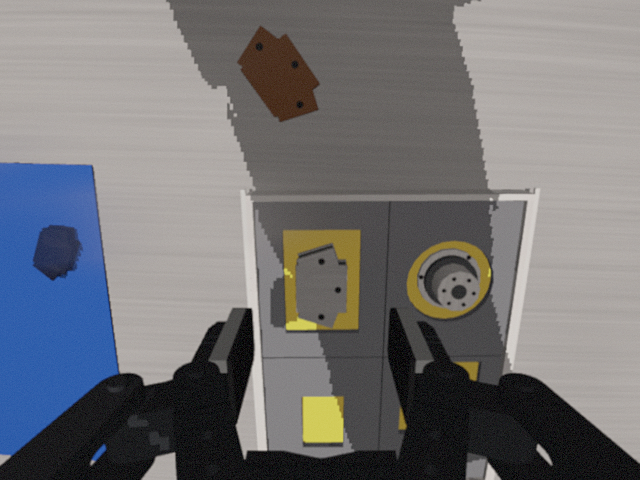

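The magnet lies flat in the large pocket (centre (322,285), yellow margin all round). Next, the head stack.

```bash
python3 go.py .525 -.245 .14 -24
```

```text
t 12.275 pos [0.4285 0.1537 0.1546] j [ 20.   9. -19.  61.  -0.  18.] F [ 0.2 -0.1 -0.5] w 5.0
cm [  1.47 -40.18   8.25] deg [26. -0.  0.]
```

Call:
play_rows --series "1.5 -6 1.2 3.7 0 0 5.5; 1.5 -12 2.4 7.4 0 0 5.5; 1.5 -18 3.6 11.2 0 0 5.5; 1.5 -24 4.9 15 0 0 5.5; 1.5 -30 6.2 18.7 0 0 5.5"

```text
time: 12.9
eef_pos: [0.5012, -0.1461, 0.1391]
tool_rot: [179.0, 89.9, 162.1]
wrist_force: [0.6, 0.5, -0.0]
gripper_width: 0.643
```

```bash
python3 go.py .525 -.245 .14 -24
```

```text
t 12.9 pos [ 0.5012 -0.1461  0.1391] j [-16.  17. -11.  62.   0.   1.] F [ 0.6  0.5 -0. ] w 5.49
cm [-0.1  -8.77  5.14] deg [ 7.1 -0.1  0. ]
```

Call:
play_rows --series "0 -5 3 4 0 0 5.5; 0 -8.8 5.1 7 0 0 5.5; 0 -8.8 5.1 7 0 0 5.5; 0 -8.8 5.1 7 0 0 5.5"

```text
time: 13.4
eef_pos: [0.5243, -0.2425, 0.139]
tool_rot: [174.4, 89.9, 150.7]
wrist_force: [0.1, -0.3, 0.4]
gripper_width: 0.647
```

```bash
python3 - <<'E'
from h import *
import pickle
w=manip.grab_frame("wrist");cv2.imwrite("pics/w10.png",w["frame"]);pickle.dump(w,open("w10.pkl","wb"))
E
python3 go.py .525 -.245 .14 -24
```

```text
t 13.45 pos [ 0.5245 -0.2421  0.1395] j [-25.  24.  -2.  64.   0.  -1.] F [ 0.9 -0.1  0.4] w 5.47
cm [-0.05 -0.24  0.16] deg [ 0.3 -0.1 -0. ]
```

View pics/w10.png

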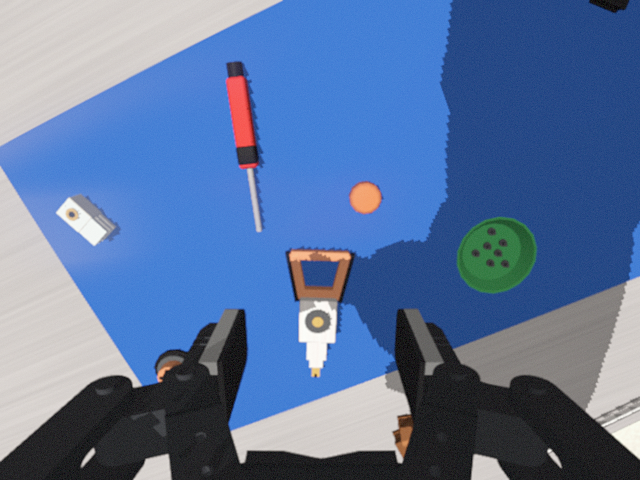

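The pivot is at (318,322), with arms towards +x (tip at (316,376)); the copper motor at (172,365) is clear.

```bash
python3 - <<'E'
from h import *
import pickle
w=pickle.load(open("w10.pkl","rb"));t0=manip.grab_frame("top");w1=pickle.load(open("w1.pkl","rb"))
f=w["frame"];cv2.imwrite("pics/w10c.png",cv2.resize(f[240:390,265:375],(586,800)[:2],interpolation=cv2.INTER_CUBIC)[:600*2][:800] if 0 else cv2.resize(f[240:385,270:370],(414,600),interpolation=cv2.INTER_CUBIC))
p=plane(w,[(318,322)],.020);print(p)
q=plane(w,[(320,257),(316,371)],.013);d=q[1]-q[0];print(q,np.degrees(np.arctan2(d[1],d[0])))
# pivot in w1 crop ll: (453,437)->(400,300) off *.5
print(tri(w,(318,322),w1,(200+53.5*.5-.25,270+137*.5-.25)))
E
python3 go.py .56 -.2625 .030 -25
```

```text
[[ 0.57187957 -0.26542663  0.02      ]]
[[ 0.53392463 -0.24737089  0.013     ]
 [ 0.60935123 -0.28349394  0.013     ]] -25.590533598797535
(array([ 0.57193847, -0.26554248,  0.01982172]), np.float64(0.00016301368139411642))
t 13.5 pos [ 0.5246 -0.2419  0.1398] j [-25.  24.  -2.  64.   0.  -1.] F [-0.5  0.3  0.7] w 5.48
cm [10.98 -0.47  4.08] deg [ 1.4 -0.1 -0. ]
```

View pics/w10c.png

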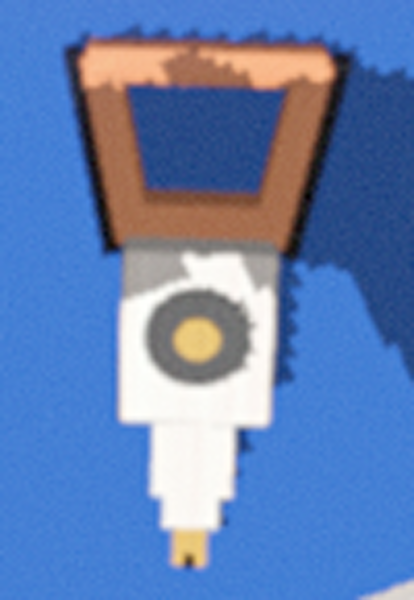

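Call:
play_rows --series "3 -0.3 5.2 2 0 0 5.5; 7 -0.3 5.2 2 0 0 5.5; 10 -0.3 5.2 2 0 0 5; 11 -0.3 5.2 2 0 0 5; 11 -0.3 5.2 2 0 0 5"

```text
time: 14.12
eef_pos: [0.5712, -0.2659, 0.0307]
tool_rot: [174.4, 90.0, 148.7]
wrist_force: [0.1, 0.5, 0.4]
gripper_width: 0.585
```

```bash
python3 go.py .572 -.2655 .030 -25.6
```

```text
t 14.125 pos [ 0.5712 -0.2659  0.0307] j [-25.  34.  -2.  54.   0.   1.] F [0.1 0.5 0.4] w 5.0
cm [0.07 0.07 0.05] deg [-0.1 -0.  -0. ]
```

Call:
play_rows --series "0 0 0 0 0 0 3; 0 0 0 0 0 0 1.8; 0 0 0 0 0 0 1.8; 0 0 0 0 0 0 1.8; 0 0 0 0 0 0 1.8" --squeeze 45

```text
time: 14.75
eef_pos: [0.572, -0.2668, 0.0321]
tool_rot: [4.8, 89.9, -20.9]
wrist_force: [-1.5, 1.7, 8.9]
gripper_width: 0.259
```

```bash
python3 - <<'E'
from h import *
w=manip.grab_frame("wrist");cv2.imwrite("pics/w11.png",w["frame"])
E
python3 go.py .5735 .2475 .1 2.3
```

```text
t 14.8 pos [ 0.572  -0.2668  0.0321] j [-25.  34.  -2.  54.   0.   1.] F [-1.7  1.4  8.9] w 2.22
cm [ -6.84  46.4  -22.16] deg [-28.    0.1   0. ]
```

View pics/w11.png

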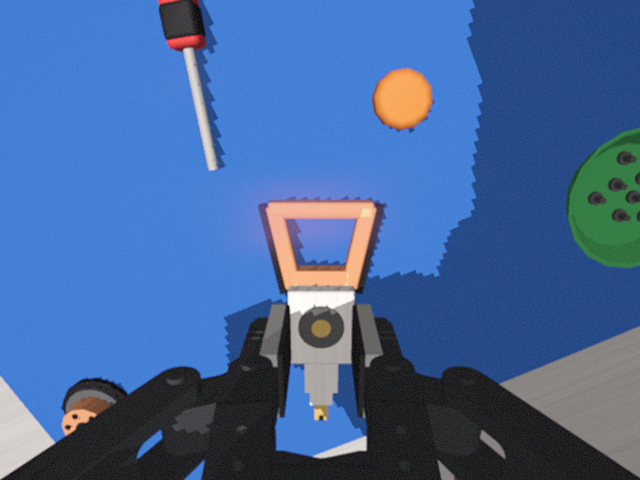

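Call:
play_rows --series "-2 0 0 0 0 0 1.8; -6 1 -0.5 0 0 0 1.8; -7 6 -2.9 -4 0 0 1.8; -7 11.5 -5.5 -7.5 0 0 1.8; -7 17 -8.1 -11 0 0 1.8"

```text
time: 15.42
eef_pos: [0.5723, -0.0766, 0.1016]
tool_rot: [8.3, 89.9, -6.3]
wrist_force: [1.1, 0.1, -0.4]
gripper_width: 0.261
```

```bash
python3 go.py .5735 .2475 .1 2.3
```

```text
t 15.425 pos [ 0.5723 -0.0766  0.1016] j [-8. 25. -6. 59.  0.  7.] F [ 1.1  0.1 -0.4] w 2.23
cm [ 0.15 31.39 -8.07] deg [-16.9   0.1   0. ]
```

Call:
play_rows --series "0 5.8 -1.5 -3.4 0 0 1.8; 0 11.6 -3 -6.8 0 0 1.8; 0 17.4 -4.5 -10 0 0 1.8; 0 23.2 -6 -13.5 0 0 1.8; 0 29 -7.5 -17 0 0 1.8"

```text
time: 16.05
eef_pos: [0.5733, 0.2235, 0.1015]
tool_rot: [16.0, 89.9, 18.4]
wrist_force: [0.9, -0.3, -0.2]
gripper_width: 0.261
```

Call:
play_rows --series "0 1.6 0 0 0 0 1.8; 0 1.6 0 0 0 0 1.8; 0 1.6 0 0 0 0 1.8"

```text
time: 16.42
eef_pos: [0.5727, 0.2362, 0.1007]
tool_rot: [-41.1, 90.0, -38.9]
wrist_force: [-0.0, -0.2, -0.8]
gripper_width: 0.261
```

```bash
python3 - <<'E'
from h import *
import pickle
w=manip.grab_frame("wrist");cv2.imwrite("pics/w12.png",w["frame"]);pickle.dump(w,open("w12.pkl","wb"))
E
python3 go.py .5735 .2475 .0381 2.3
```

```text
t 16.475 pos [0.5727 0.236  0.1007] j [22. 30.  2. 62. -0. 20.] F [-0.6 -0.8 -0.3] w 2.21
cm [6.25 1.15 0.12] deg [-0.1  0.   0. ]
```

View pics/w12.png

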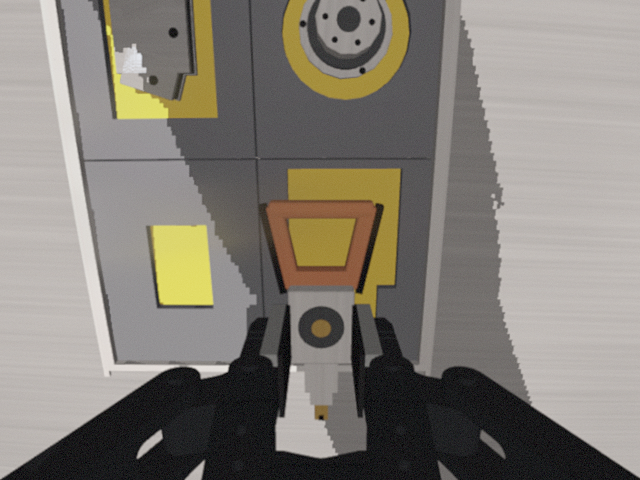

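```bash
python3 - <<'E'
from h import *
import pickle
w=pickle.load(open("w12.pkl","rb"));s=manip.get_state();T=toolR(s)
print("edge",plane(w,[(288,169),(401,169)],.014)[:,:2].round(4).tolist(),"step",plane(w,[(397,286),(377,286)],.008)[:,:2].round(4).tolist())
P=plane(w,[(321,328)],.1007-.0321+.020);print("pivot tool",(T.T@(P[0]-s["eef_pos"])).round(4))
y=cv2.inRange(cv2.cvtColor(w["frame"],cv2.COLOR_BGR2HSV),(18,120,60),(36,255,255))
for c,st,m in blobs(y>0,1500):print(c.round(1),st,plane(w,[c],.008))
E
```

```text
edge [[0.5241, 0.2173], [0.5218, 0.2739]] step [[0.5875, 0.2791], [0.588, 0.2678]]
pivot tool [ 0.0121 -0.0003 -0.0011]
[172.8  78.1] [ 103    0  115  118 4816] [[0.48259337 0.1598067  0.008     ]]
[345.4  56. ] [ 282    0  128  100 4330] [[0.46968691 0.24345384 0.008     ]]
[359.1 212.9] [ 288  169  113  149 5897] [[0.54650203 0.25498157 0.008     ]]
[321.  240.1] [ 288  218   68   48 2828] [[0.5623536 0.2353816 0.008    ]]
[181.6 264.9] [ 151  226   62   79 4268] [[0.57971141 0.15882693 0.008     ]]
```

Call:
play_rows --series "2.5 1.1 0.4 0 0 0 1.8; 5 1.1 0.4 0 0 0 1.8; 6 1.1 0.4 0 0 0 1.8; 6.1 1.1 0.4 0 0 0 1.8; 6.1 1.1 0.4 0 0 0 1.8"

```text
time: 17.1
eef_pos: [0.5766, 0.2483, 0.0403]
tool_rot: [18.4, 89.9, 20.7]
wrist_force: [0.3, -0.1, 0.1]
gripper_width: 0.26
```

```bash
python3 go.py .5765 .2475 .0381 2.3
```

```text
t 17.1 pos [0.5766 0.2483 0.0403] j [23. 33. -2. 55. -0. 21.] F [ 0.3 -0.1  0.1] w 2.22
cm [ 0.22 -0.08 -0.02] deg [-0.   0.1 -0. ]
```

Call:
play_rows --series "0.1 0 0 0 0 0 1.8; 0.15 0 0 0 0 0 1.8; 0.2 0 0 0 0 0 1.8; 0.2 0 0 0 0 0 1.8"

```text
time: 17.6
eef_pos: [0.5763, 0.2486, 0.0381]
tool_rot: [19.5, 90.0, 21.8]
wrist_force: [-2.1, -1.5, 8.2]
gripper_width: 0.257
```

Call:
play_rows --series "0 0 0 0 0 0 2.4; 0 0 0 0 0 0 3.2; 0 0 0 0 0 0 4; 0 0 0 0 0 0 4; -2 0 0 0 0 0 4"

```text
time: 18.23
eef_pos: [0.575, 0.2481, 0.0562]
tool_rot: [-158.3, 89.8, -156.1]
wrist_force: [0.0, 0.5, 0.5]
gripper_width: 0.465
```

Call:
play_rows --series "-6 0 0 0 0 0 4; -10 0 -2 0 0 0 4; -10 0 -5 0 0 0 4; -10 0 -5 0 0 0 4"

```text
time: 18.73
eef_pos: [0.5249, 0.2466, 0.1581]
tool_rot: [32.9, 90.0, 35.3]
wrist_force: [0.4, -0.6, -0.2]
gripper_width: 0.469
```

```bash
python3 - <<'E'
from h import *
import pickle
w=manip.grab_frame("wrist");cv2.imwrite("pics/w13.png",w["frame"]);pickle.dump(w,open("w13.pkl","wb"))
E
python3 go.py .415 -.35 .14 22
```

```text
t 18.775 pos [0.5257 0.2466 0.1577] j [25. 23.  0. 67. -0. 23.] F [-0.4 -0.5  0.3] w 4.0
cm [  1.76 -59.16 -13.47] deg [-19.7   0.   -0. ]
```

View pics/w13.png

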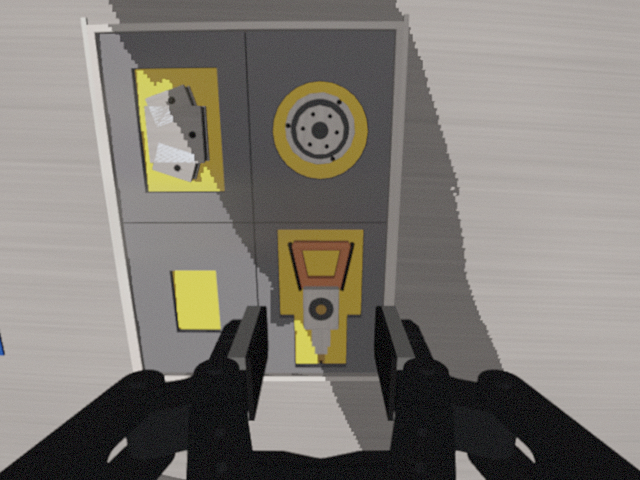

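All three parts sit centred: the head stack pivot is at (321,310) with its arms in the narrow end, the motor at (320,130) and the magnet at (176,133). Now the ramp.

Call:
play_rows --series "0.5 -6 -1.4 -2 0 0 4; 1 -12 -2.8 -4 0 0 4; 1.7 -18 -4.1 -6 0 0 4; 1.7 -24 -5.5 -8 0 0 4; 1.7 -30 -6.8 -10 0 0 4"

```text
time: 19.4
eef_pos: [0.47, -0.0581, 0.1402]
tool_rot: [-88.4, 90.0, -76.1]
wrist_force: [1.0, -0.4, 0.6]
gripper_width: 0.471
```

Call:
play_rows --series "0 -6 -0.2 -2 0 0 4; 0 -12 -0.4 -4 0 0 4; 0 -18 -0.6 -6 0 0 4; 0 -24 -0.8 -8 0 0 4; 0 -30 -1 -10 0 0 4"

```text
time: 20.02
eef_pos: [0.5244, -0.3539, 0.1398]
tool_rot: [107.5, 90.0, 129.9]
wrist_force: [1.1, 0.2, 1.1]
gripper_width: 0.47
```

```bash
python3 go.py .415 -.365 .14 22
```

```text
t 20.025 pos [ 0.5244 -0.3539  0.1398] j [-34.  30.   8.  68.   0. -56.] F [1.1 0.2 1.1] w 4.01
cm [ -0.02   3.13 -10.54] deg [ 0.3 -0.  -0. ]
```

Call:
play_rows --series "0 1.5 -5.5 0 0 0 4; 0 3.1 -10.5 0 0 0 4; 0 3.1 -10.5 0 0 0 4; 0 3.1 -10.5 0 0 0 4"

```text
time: 20.52
eef_pos: [0.4157, -0.363, 0.1403]
tool_rot: [-49.8, 90.0, -27.6]
wrist_force: [-0.4, 1.1, -0.2]
gripper_width: 0.467
```

```bash
python3 - <<'E'
from h import *
import pickle
w=manip.grab_frame("wrist");cv2.imwrite("pics/w14.png",w["frame"]);pickle.dump(w,open("w14.pkl","wb"))
h=cv2.cvtColor(w["frame"],cv2.COLOR_BGR2HSV)
m=((h[:,:,1]<70)&(h[:,:,2]>180)).astype(np.uint8);m[:200]=0;m[400:]=0;m[:,:230]=0;m[:,420:]=0
for c,st,mm in blobs(m,200):
    cnt=max(cv2.findContours(mm.astype(np.uint8),0,1)[0],key=cv2.contourArea).reshape(-1,2)
    print(c,st,cv2.minAreaRect(plane(w,cnt,.016)[:,:2].astype(np.float32)))
E
python3 go.py .4525 -.373 .03 22
```

```text
[282.27822581 273.37903226] [275 265  22  30 248] ((0.4480798840522766, -0.3748070299625397), (0.020128941163420677, 0.013334463350474834), 20.395280838012695)
t 20.575 pos [ 0.4161 -0.3628  0.1403] j [-41.  21.  -6.  63.   0. -63.] F [ 0.6 -0.4 -0.4] w 4.04
cm [11.03 -2.32  2.98] deg [0.3 0.  0. ]
```

View pics/w14.png

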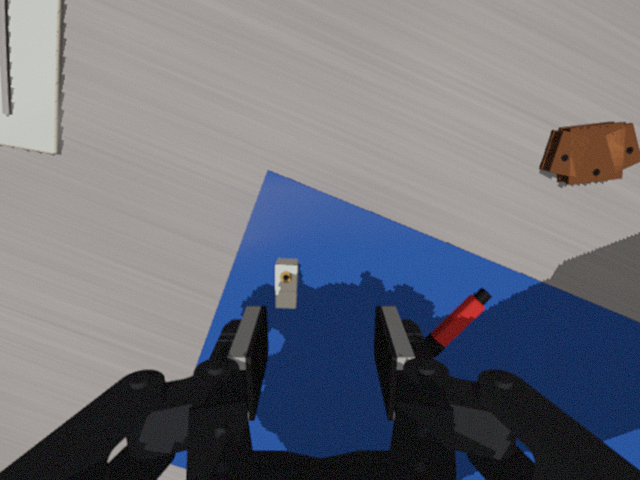

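The ramp is at (287,286), upright in the image, so its yaw is about 21°. Triangulating its brass eye against view 1 for height.

```bash
python3 - <<'E'
from h import *
import pickle
w=pickle.load(open("w14.pkl","rb"));w1=pickle.load(open("w1.pkl","rb"))
cv2.imwrite("pics/w14c.png",cv2.resize(w["frame"][250:320,255:325],(560,560),interpolation=cv2.INTER_CUBIC))
print(tri(w,(286.5,277.5),w1,(70+134*.18-.4,185+131*.18-.4)))
print(plane(w,[(287,286.5)],.016))
E
```

```text
(array([ 0.44589529, -0.37481698,  0.0170772 ]), np.float64(1.3531797697113769e-05))
[[ 0.45202351 -0.37222973  0.016     ]]
```

View pics/w14c.png

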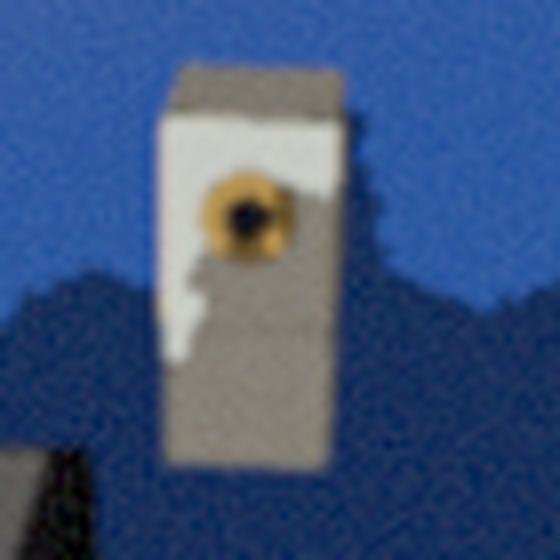

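Call:
play_rows --series "3 -2.3 3 0 0 0 4; 7 -2.3 3 0 0 0 4; 10 -2.3 3 0 0 0 3.5; 11 -2.3 3 0 0 0 3.5; 11 -2.3 3 0 0 0 3.5"

```text
time: 21.2
eef_pos: [0.4522, -0.3721, 0.0304]
tool_rot: [115.3, 90.0, 137.6]
wrist_force: [-0.3, 0.2, -0.0]
gripper_width: 0.41
```

```bash
python3 go.py .452 -.3725 .03 22;python3 - <<'E'
from h import *
w=manip.grab_frame("wrist");cv2.imwrite("pics/w15.png",w["frame"])
E
```

```text
t 21.2 pos [ 0.4522 -0.3721  0.0304] j [-39.  30. -10.  51.   0. -62.] F [-0.3  0.2 -0. ] w 3.5
cm [ 0.04 -0.03 -0.03] deg [ 0.3 -0.  -0. ]
```

View pics/w15.png

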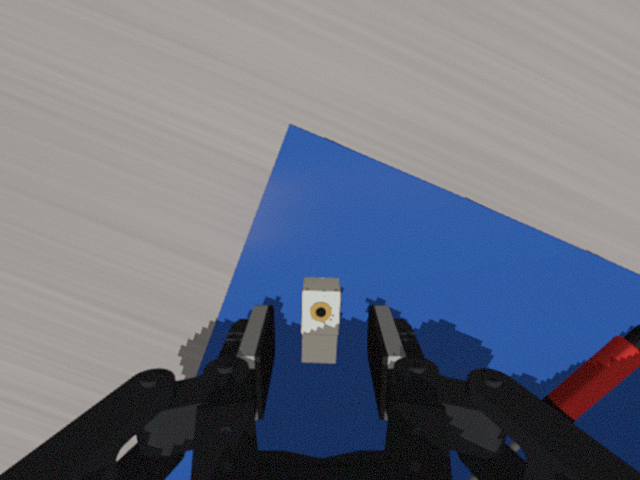

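The ramp sits centred between the pads at (320,325). Closing.

Call:
play_rows --series "0 0 0 0 0 0 2; 0 0 0 0 0 0 0.8; 0 0 0 0 0 0 0.8; 0 0 0 0 0 0 0.8; 0 0 0 0 0 0 0.8" --squeeze 35

```text
time: 21.88
eef_pos: [0.4524, -0.3728, 0.0316]
tool_rot: [-58.4, 89.9, -36.1]
wrist_force: [0.6, -0.1, 5.9]
gripper_width: 0.137
```

```bash
python3 go.py .578 .160 .1 2.2
```

```text
t 21.875 pos [ 0.4524 -0.3728  0.0316] j [-39.  29. -10.  51.   0. -62.] F [ 0.6 -0.1  5.9] w 1.17
cm [-6.88 44.53 31.83] deg [20.1  0.1  0.1]
```

Call:
play_rows --series "-2 0 0 0 0 0 0.8; -6 1 0.7 0 0 0 0.8; -7 5.5 3.9 3 0 0 0.8; -7 10 7.1 5 0 0 0.8; -7 14.5 10.4 7 0 0 0.8"

```text
time: 22.5
eef_pos: [0.4935, -0.1973, 0.1014]
tool_rot: [-34.0, 89.9, -18.9]
wrist_force: [0.3, 0.4, 0.2]
gripper_width: 0.136
```

```bash
python3 go.py .578 .160 .1 2.2
```

```text
t 22.5 pos [ 0.4935 -0.1973  0.1014] j [-22.  20. -13.  57.   0. -37.] F [0.3 0.4 0.2] w 1.17
cm [ 0.13 32.27 17.51] deg [13.   0.1  0. ]
```

Call:
play_rows --series "0 5.4 2.9 2 0 0 0.8; 0 10.8 5.8 4 0 0 0.8; 0 16.2 8.8 7 0 0 0.8; 0 21.6 11.7 10 0 0 0.8; 0 27 14.6 13 0 0 0.8"

```text
time: 23.12
eef_pos: [0.5631, 0.1024, 0.1013]
tool_rot: [4.9, 89.9, 7.1]
wrist_force: [1.5, -0.4, -0.9]
gripper_width: 0.137
```

```bash
python3 go.py .578 .160 .1 2.2
```

```text
t 23.125 pos [0.5631 0.1024 0.1013] j [10. 24. -7. 59. -0.  8.] F [ 1.5 -0.4 -0.9] w 1.17
cm [0.13 5.7  1.7 ] deg [-0.   0.1 -0. ]
```

Call:
play_rows --series "0 4 1.2 0 0 0 0.8; 0 5.3 1.6 0 0 0 0.8; 0 5.3 1.6 0 0 0 0.8; 0 5.3 1.6 0 0 0 0.8"

```text
time: 23.62
eef_pos: [0.5764, 0.1526, 0.1005]
tool_rot: [-88.6, 90.0, -86.4]
wrist_force: [0.0, -0.2, -0.2]
gripper_width: 0.131
```

```bash
python3 - <<'E'
from h import *
import pickle
w=manip.grab_frame("wrist");cv2.imwrite("pics/w16.png",w["frame"]);pickle.dump(w,open("w16.pkl","wb"))
w13=pickle.load(open("w13.pkl","rb"))
y=cv2.inRange(cv2.cvtColor(w13["frame"],cv2.COLOR_BGR2HSV),(18,120,60),(36,255,255))
for c,st,m in blobs(y>0,1500):print(c.round(1),st,plane(w13,[c],.008))
E
python3 go.py .578 .160 .0376 2.2
```

```text
[185.  123.8] [ 135   68   89  123 4768] [[0.45848228 0.15732997 0.008     ]]
[320.3 131.6] [ 273   81   95   98 3253] [[0.46009374 0.24317201 0.008     ]]
[319.6 292.5] [ 278  230   86  134 5028] [[0.57079496 0.24728246 0.008     ]]
[196.1 299.7] [ 172  271   48   59 2484] [[0.58022289 0.15882801 0.008     ]]
t 23.675 pos [0.5764 0.1525 0.1006] j [15. 27. -3. 60. -0. 13.] F [-0.7  0.2 -0.6] w 1.12
cm [6.3  0.74 0.19] deg [ 0. -0.  0.]
```

View pics/w16.png

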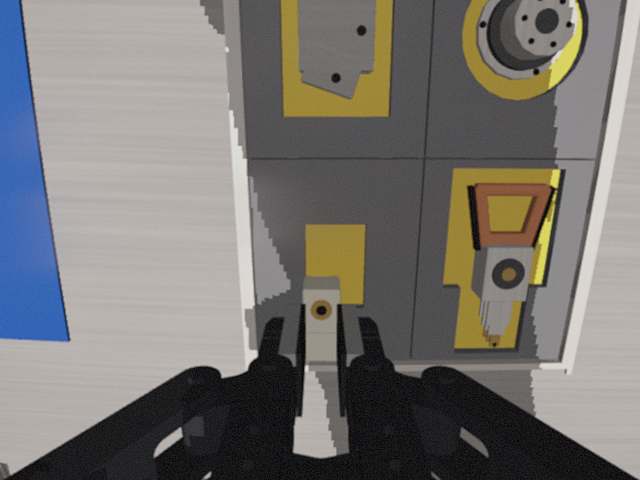

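Call:
play_rows --series "2.5 0.8 0.3 0 0 0 0.8; 5 0.8 0.3 0 0 0 0.8; 6 0.8 0.3 0 0 0 0.8; 6.1 0.8 0.3 0 0 0 0.8; 6.1 0.8 0.3 0 0 0 0.8"

```text
time: 24.3
eef_pos: [0.5797, 0.1618, 0.0403]
tool_rot: [14.1, 89.9, 16.4]
wrist_force: [-0.9, -0.2, 0.0]
gripper_width: 0.136
```

```bash
python3 go.py .579 .1595 .0376 2.2
```

```text
t 24.3 pos [0.5797 0.1618 0.0403] j [16. 31. -6. 53.  0. 13.] F [-0.9 -0.2  0. ] w 1.16
cm [ 0.27 -0.23 -0.08] deg [ 0.1  0.1 -0. ]
```

Call:
play_rows --series "0.1 -0.2 -0.1 0 0 0 0.8; 0.15 -0.2 -0.1 0 0 0 0.8; 0.2 -0.2 -0.1 0 0 0 0.8; 0.25 -0.2 -0.1 0 0 0 0.8"

```text
time: 24.8
eef_pos: [0.5784, 0.16, 0.0375]
tool_rot: [3.0, 90.0, 5.3]
wrist_force: [-4.1, -2.0, 14.9]
gripper_width: 0.138
```

Call:
play_rows --series "0.05 0 0 0 0 0 0.8; 0.05 0 0 0 0 0 0.8"

```text
time: 25.05
eef_pos: [0.5785, 0.16, 0.0375]
tool_rot: [6.4, 89.9, 8.7]
wrist_force: [-6.4, -2.3, 17.8]
gripper_width: 0.136
```

Contact with the floor at z 0.0375. Releasing and retreating to where I can view the tray.

Call:
play_rows --series "-0.1 0 0 0 0 0 1.2; -0.1 0 0 0 0 0 2; -0.1 0 0 0 0 0 3; -0.1 0 0 0 0 0 3; -2 0 0 0 0 0 3"

```text
time: 25.68
eef_pos: [0.5772, 0.1597, 0.0552]
tool_rot: [-167.1, 89.8, -164.8]
wrist_force: [0.2, -0.5, 0.6]
gripper_width: 0.349
```

Call:
play_rows --series "-6 0 0 0 0 0 3; -10 0 -3 0 0 0 3; -12 1 -9 0 0 0 3; -13 3 -13 0 0 0 3; -13 3 -13 0 0 0 3"

```text
time: 26.3
eef_pos: [0.4454, 0.1857, 0.1876]
tool_rot: [31.1, 89.9, 33.5]
wrist_force: [0.2, -0.2, -0.3]
gripper_width: 0.353
```

```bash
python3 - <<'E'
from h import *
w=manip.grab_frame("wrist");cv2.imwrite("pics/w17.png",w["frame"])
t=manip.grab_frame("top");cv2.imwrite("pics/t17.png",cv2.resize(t["frame"][175:300,170:510],None,fx=2.35,fy=2.35,interpolation=cv2.INTER_CUBIC))
s=manip.grab_frame("scene");cv2.imwrite("pics/s17.png",cv2.resize(s["frame"][150:440,110:470],None,fx=2,fy=2,interpolation=cv2.INTER_CUBIC))
print(manip.get_state()["eef_pos"])
E
```

```text
[0.44766275 0.18472686 0.18627045]
```

View pics/w17.png

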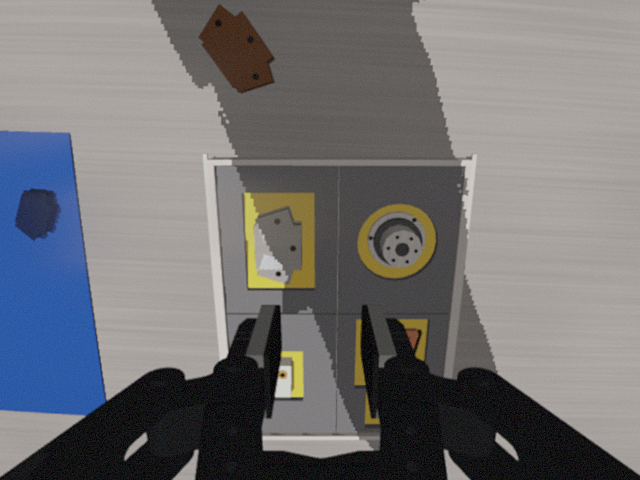

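View pics/s17.png

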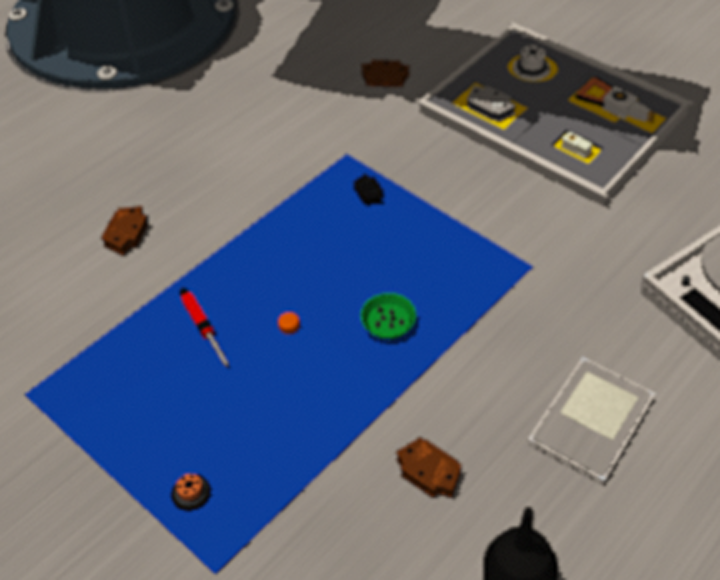

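Call:
play_rows --series "0 5 4 0 0 0 3; 0 6.5 5.5 0 0 0 3; 0 6.5 5.5 0 0 0 3; 0 6.5 5.5 0 0 0 3; 0 6.5 5.5 0 0 0 3"

```text
time: 27.08
eef_pos: [0.4994, 0.2512, 0.1863]
tool_rot: [-143.1, 90.0, -140.9]
wrist_force: [-0.1, -0.1, 0.1]
gripper_width: 0.35
```

```bash
python3 - <<'E'
from h import *
import pickle
w=manip.grab_frame("wrist");cv2.imwrite("pics/w18.png",w["frame"]);pickle.dump(w,open("w18.pkl","wb"))
E
```

```text
(no output)
```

View pics/w18.png

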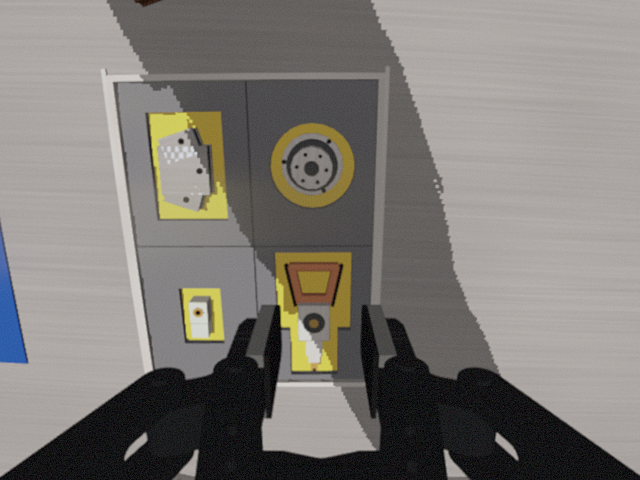

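All four sit within their yellow floors. A numeric check before handing in:

```bash
python3 - <<'E'
from h import *
import pickle
w=pickle.load(open("w18.pkl","rb"))
p=lambda u,z:plane(w,[u],z)[0][:2]
mid=lambda a,b:(p(a,.014)+p(b,.008))/2
for n,u,z,c in (("ramp",(199,318),.022,mid((181,288),(224,342))),("magnet",(184,172),.022,(p((149,113),.011)+p((227,219),.011))/2),("motor",(311,168),.033,p((312.5,165.5),.010)),("heads",(314,323),.026,np.array([.5757,.2475]))):
    q=p(u,z);print(n,q.round(4),c.round(4),"off mm",((q-c)*1000).round(1))
for n in("scene",):
    f=manip.grab_frame(n)["frame"];g=cv2.imread("pics/scene0.png")
    for c,(x,y) in(("lmag",(294,245)),("lmot",(205,395))):
        a=g[y-14:y+15,x-14:x+15];r=cv2.matchTemplate(f[y-30:y+31,x-30:x+31],a,cv2.TM_CCOEFF_NORMED);print(c,r.max(),np.array(cv2.minMaxLoc(r)[3])-16)
E
```

```text
ramp [0.5766 0.1604] [0.5804 0.1604] off mm [-3.8 -0.1]
magnet [0.4654 0.1552] [0.4638 0.1555] off mm [ 1.6 -0.3]
motor [0.4581 0.2426] [0.4591 0.2432] off mm [-1.1 -0.6]
heads [0.575  0.2486] [0.5757 0.2475] off mm [-0.7  1.1]
lmag 0.9996607 [0 0]
lmot 0.99965733 [0 0]
```

```bash
python3 -c "
from rig import manip
print(manip.hand_in())"
```

```text
the job is handed in; nothing more can be done
None
```

All four desktop-drive parts are in their own pockets, released, and the job is handed in at about 27 s of the 96 s allowed. The hand-in reports no verdict.

I lowered each part until the wrist force showed floor contact (8 to 23 N), opened the fingers, and backed off upward.

| Part | Offset from pocket centre, last wrist picture |
|---|---|
| Motor | about 1 mm |
| Head stack | about 1 mm |
| Magnet | about 2 mm |
| Ramp | about 4 mm |

- **Laptop parts:** template matching in the scene view puts both laptop parts at exactly the pixels they started from.
- **Flatness:** the pictures show every part lying flat on its yellow floor. I did not measure tilt separately.
- **Checks that disagreed:**
  - The motor hub's top triangulated at 32 to 34 mm instead of the stated 27 mm. The stated value fitted the grasp and the placing.
  - The fingertips reached about 19 mm ahead of the TCP rather than 17 mm, so I set grasp heights from the contact force instead.

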